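Hang the sample pot to drain by its bail

TASK

Where it stands on the rack's lower deck, swing the folded wire bail of the orange-banded sample pot fully upright. Then carry the pot upright by its bail to the draining stand and hang it there, the bail's crown seated in the notches of both prongs with its sleeve midway between them and the pot hanging free and still over the tray. Leave the other pot, the jars, the bottle and the beakers where they are.

Things in the scene. Friction and masses are not known exactly. Their poses are not given: they have to be found in the camera images.
- pot: steel sample pot with an orange band, 96 mm diameter at the rim, 80 mm high, 0.2 to 0.42 kg, empty; origin at the centre of its underside, z up. Its bail turns about a line along the pot's own x axis, 72 mm above the underside, and lies folded towards the pot's own +y; upright, its crown is 154 mm above the underside
- bail (a joint): angle of the pot's wire bail about its pivot line: 0 = upright, about +1.4 to +1.65 = folded down towards the pot's +y; limits +-1.75. Small pivot friction (0.018 N m) holds it wherever it is left
- bail_grip (a point): middle of the bail's crown, 82 mm from the pivot line. An orange round sleeve that rolls freely on the wire, 12 mm diameter, 44 mm long, lies along its x axis (= the pot's x); z points outward from the pivot line. Past the sleeve the crown is straight 4.4 mm wire to 46 mm either side, then bends to the pivots 54 mm either side. Folded, the sleeve is about 27 mm off the pot
- shelf: fixed two-tier rack, 440 mm wide (own y). The pots stand on its lower deck, top 60 mm above the bench, from own x -165 to +75 mm. Upper board from own x -75 to +75 mm, underside 265 mm, top 295 mm above the bench, with stock on it, overhangs the rear of the pots: their centres are 20 to 28 mm in front of its front edge. Two rear posts. Own -x faces the robot; origin on the bench
- stand: fixed draining stand, origin on the bench under the seat: enamel tray 170 x 130 x 25 mm; 14 mm post, top 261 mm high, 85 mm from the origin at own -y; from a crossbar on it two 7 mm round prongs, 74 mm apart, run to own +y: level at 262 mm, then from 20 mm before the seat down to 250 mm at the seat, then up to tips 22 mm past it and 18 mm higher, making a V notch in each
- seat (a point): where the bail is to hang, 250 mm above the bench: midway between the two prongs, at the bottom of their notches, level with the bars' axes. The prongs lie 37 mm either side along the seat's x and run along its y; the open end is +y. The crown is to lie along the seat's x across both prongs, its middle then about 6 mm above this point. Space between the prongs is free
- spare_pot: the other sample pot, same shape but blue band and blue bail sleeve, its bail folded down too; origin at the centre of its underside. Leave alone
- jar: squat amber jar with black cap, 68 mm diameter, 100 mm high, between rack and stand; origin at the centre of its underside. Leave alone
- big_jar: white plastic jar, 96 mm diameter, 160 mm high, at the left; origin at the centre of its underside. Leave alone
- beaker_a: clear beaker, 54 mm wide, 65 mm high, on the bench in front of the rack, between the two pots; origin at the centre of its underside. Leave alone
- beaker_b: clear beaker, 64 mm wide, 70 mm high, on the rack's deck, behind the pots; origin at the centre of its underside. Leave alone
- vial: amber bottle, 44 mm diameter, 100 mm high, on the rack's deck, behind the pots; origin at the centre of its underside. Leave alone
Mind the look-alikes: they are no part of the job. Leave any brown or yellow look-alike of the pot alone.

How it is judged:
By the outcome, as a careful person would: the job done as asked, in the order asked, and still so for the second after the job is handed in, with the robot touching nothing.
It also fails if it takes over 58 s, if anything falls off the work surface, if the arm or the gripper's body presses on something with over 40 N, if the wrist force passes 120 N, or if a joint passes its speed limit or range.

ROBOT

A 7-joint arm with a two-finger parallel gripper is mounted at the origin on the work surface. World frame = base frame: x ahead of the robot, y to its left, z up, the work surface at z = 0. Lengths are in m, angles in rad, forces in N, time in s.
With the tool pointing down it reaches from about 0.425 to 0.925 m from the base axis. Payload 6.8 kg.
Tool frame: the origin (TCP) lies at the very end of the fingers, on their centre line; the grasp point (between the pads) lies 19 mm behind it (ctrl.pinch_z is the distance from the TCP to the grasp point, in m); y points along the fingers, x is the direction in which the jaws open and shut, and the axes are right-handed (so a half turn about y gives the same grasp; the last joint's range is limited). The gripper opens to 88 mm and grips with 3 to 60 N. Pads are 20 mm wide; open, the fingers measure 115 mm over their backs; the gripper's body (75 mm by 178 mm) begins 61 mm behind the grasp point.
Start: joints at [-1.386, 0.477, 0.022, 1.555, -0.011, 1.109, -0.083], TCP at [0.195, 0.646, 0.223] pointing down, gripper open.
Joint ranges: [-2.96, 2.96], [-0.34, 2.1], [-1.41, 1.46], [0.24, 2.44], [-1.37, 4.51], [0.17, 1.92], [-2.96, 2.96]. Speed limits (rad/s): [2.39, 2.39, 3.14, 3.14, 3.14, 3.14, 3.14].

INTERFACE

Orientations are given as a rotation vector (axis times angle).
In Python, from rig import ctrl, capture, camera_info, workorder gives the robot as it stands.
- The arm moves only by the tool move_arm, never from a script. Its argument "targets" is a list of rows, each an object of numbers: "fingers": the gripper command: -1 is fully open, 1 is shut, values between are in proportion; "dx", "dy", "dz": the shift along the tool's x, y, z normalised to -1 to 1, where 1 is 500 mm; "wx", "wy", "wz": the turn, a rotation vector about the tool's x, y, z normalised to -1 to 1, where 1 is 0.1 rad. A call has 1 to 8 rows; each row shifts and turns the pose as measured when the row begins, along the tool's axes as they then stand; what a row does not reach is not made up. A row lasts 1/8 s, in which the tool goes at most 62.5 mm and 10.7 degrees, less where a joint would pass 70% of its speed; a pose out of reach is approached as far as the arm can. A call with a number of a shift or a turn outside -1 to 1 is refused whole. A call with a gripper value outside its range is refused whole. The fingers move at their own pace and stop on an object; the grip force is fixed at half the most. Time passes only in rows, so rows that do not move let the fingers close. It gives the time, the measured TCP pose, the force and the opening at its end, in the units of the state.
- ctrl.get_state(): the state, without advancing time (a new reading comes with each control period).
- capture(name): name is "side" or "top" or "wrist"; returns (picture, depth): 384x512x3 uint8, red, green, blue; 384x512 float32, m along the optical axis (not along the pixel's ray), 0 where there is no reading.
- camera_info(name): a dict with "fx", "fy", "cx", "cy" (pixels), "extrinsics" (4x4, takes a point from camera to world coordinates). Camera axes: x right, y down, z forward; pixel columns grow to the right and rows downward; lengths in m; the calibration is good to about 2 mm. The wrist camera is an equidistant fisheye: a pixel r from the principal point sees the ray r / f radians off the axis. A picture is of the moment at which its call begins: read the wrist's pose just before it. camera_info takes no time and is no camera call; for the wrist camera it gives the pose at the moment of the call.
- workorder.sign_off(): hands the job in, once; it reports no verdict.
The state is a dict: "time_s": time; "joints": joint angles; "joint_vel": joint speeds; "effort": joint torques, N m; "tcp_pos": TCP position; "orientation": TCP orientation; "wrist_force": force on the tool from outside, world axes, zero at the start; "torque": the same for the moment, N m; "finger_gap": finger opening in m.
Only numpy, scipy, OpenCV 4.12 (cv2) and the standard library are available. Lean on these libraries where they do the work, as an engineer would, in place of code of your own. Each camera call takes 0.05 s, during which the arm holds its last target.

## Working session

There is one attempt and no reset: what is moved stays moved. The work goes in short steps, Python scripts to look and compute and a tool call to move; the robot and the scene stay as the last step left them, time stands still between calls to the robot, and variables do not carry over. Pictures are saved under pics/ and viewed, and the job is handed in when it is done.

Besides the shell and the picture viewer there is one more tool, called after "Emit:" in YAML: its name, and indented under it one key for each argument. move_arm: Moves the arm, as the interface text tells. Its arguments: {"type":"object","properties":{"targets":{"type":"array","items":{"type":"object","properties":{"fingers":{"type":"number"},"dx":{"type":"number"},"dy":{"type":"number"},"dz":{"type":"number"},"wx":{"type":"number"},"wy":{"type":"number"},"wz":{"type":"number"}}}}},"required":["targets"]}

```bash
ls; mkdir -p pics
python3 - <<'E'
from rig import ctrl, capture, camera_info
import cv2, numpy as np
s=ctrl.get_state(); print(s); print(ctrl.pinch_z)
for n in ["side","top","wrist"]:
    i=camera_info(n); print(n,i)
    p,d=capture(n); cv2.imwrite(f"pics/{n}0.png",p[:,:,::-1]); np.save(f"pics/{n}0_d.npy",d); np.savez(f"pics/{n}0_i.npz",**{k:np.array(v) for k,v in i.items() if k in("fx","fy","cx","cy","extrinsics")})
E
```

```text
pics
{'time_s': 0.0, 'joints': array([-1.38610874,  0.47776568,  0.02233089,  1.55643114, -0.01144876,
        1.10927546, -0.08304749]), 'joint_vel': array([-1.78490499e-04, -1.05970688e-04,  5.42968427e-05,  5.64012512e-04,
        9.68610835e-04,  1.47154132e-03,  8.60581894e-04]), 'effort': array([-5.27122174e-04, -5.82852602e+01,  1.53452341e+00, -2.72622800e+01,
       -5.43066161e-02,  1.67967612e-02,  1.39255158e-04]), 'tcp_pos': array([0.19467385, 0.64570586, 0.22171322]), 'orientation': array([-1.33476688, -0.99003252,  0.99218909]), 'wrist_force': array([0.41800592, 0.92480181, 0.31743648]), 'torque': array([0.01293776, 0.00328401, 0.04924162]), 'finger_gap': 0.08790602623108276}
0.0187
side {'fx': 400.8491420411687, 'fy': 400.8491420411687, 'cx': 252.89405283786448, 'cy': 192.64019800325812, 'extrinsics': array([[ 0.94798007, -0.18515881,  0.25894017,  0.19273485],
       [-0.3176783 , -0.49825979,  0.80673272, -0.9204422 ],
       [-0.0203542 , -0.84702621, -0.53116128,  0.85084326],
       [ 0.        ,  0.        ,  0.        ,  1.        ]])}
top {'fx': 348.5599767152032, 'fy': 348.5599767152032, 'cx': 252.04140019485607, 'cy': 194.3256538704359, 'extrinsics': array([[ 0.02417957, -0.99612539,  0.08455504,  0.42315546],
       [-0.99970146, -0.02438992, -0.00145549,  0.12428422],
       [ 0.00351215, -0.08449461, -0.99641775,  1.22482374],
       [ 0.        ,  0.        ,  0.        ,  1.        ]])}
wrist {'fx': 297.3186396354542, 'fy': 297.3186396354542, 'cx': 254.515117489152, 'cy': 193.8205033146668, 'extrinsics': array([[ 0.28932281,  0.92597353,  0.24262181,  0.12770707],
       [ 0.95722826, -0.27920545, -0.07588398,  0.66683262],
       [-0.00252523,  0.25419942, -0.96714853,  0.38393499],
       [ 0.        ,  0.        ,  0.        ,  1.        ]])}
```

View pics/side0.png

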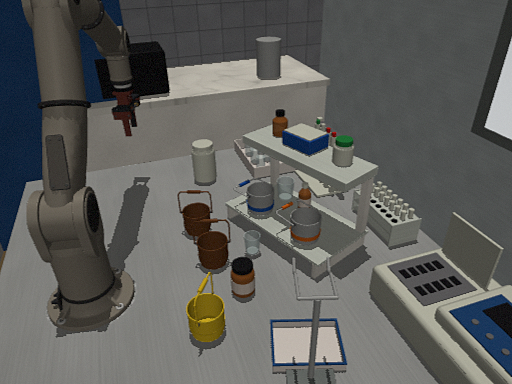

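View pics/top0.png

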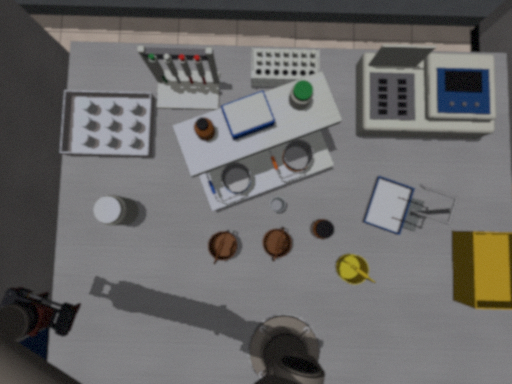

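View pics/wrist0.png

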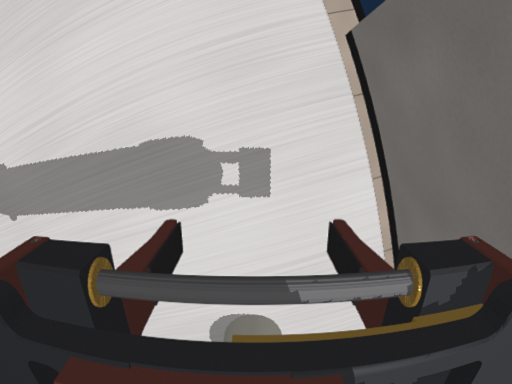

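Run:
```python
from scipy.spatial.transform import Rotation as R
print(R.from_rotvec([-1.33476688, -0.99003252,  0.99218909]).as_matrix().round(3))
```

```text
[[ 0.289 -0.    -0.957]
 [ 0.957 -0.002  0.289]
 [-0.002 -1.    -0.   ]]
```

Run:
```python
import cv2
a=cv2.imread("pics/top0.png")[120:250,180:470]; cv2.imwrite("pics/topz.png",cv2.resize(a,None,fx=2.7,fy=2.7,interpolation=cv2.INTER_CUBIC))
a=cv2.imread("pics/side0.png")[160:384,215:375]; cv2.imwrite("pics/sidez.png",cv2.resize(a,None,fx=2.6,fy=2.6,interpolation=cv2.INTER_CUBIC))
```

```text
(no output)
```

View pics/topz.png

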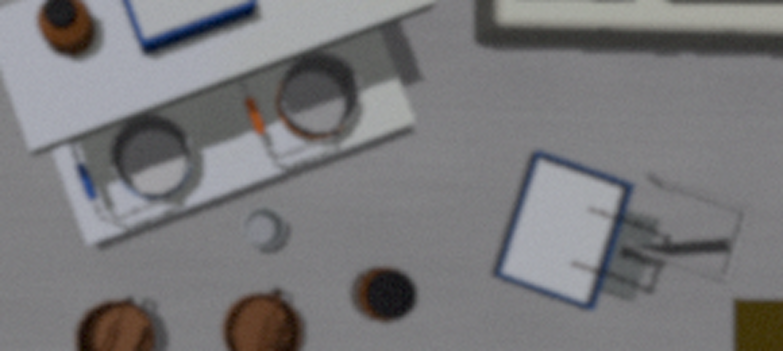

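View pics/sidez.png

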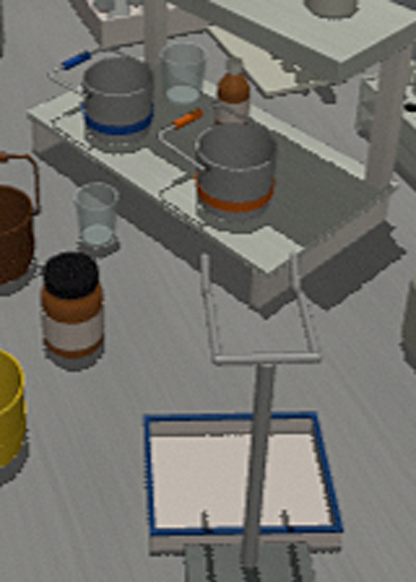

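```bash
cat > h.py <<'E'
import numpy as np, cv2
def load(n,t):
    p=cv2.imread(f"pics/{n}{t}.png")[:,:,::-1]; d=np.load(f"pics/{n}{t}_d.npy"); i=np.load(f"pics/{n}{t}_i.npz"); return p,d,i
def pts(d,i,K=None):
    v,u=np.mgrid[0:d.shape[0],0:d.shape[1]]
    X=np.stack([(u-i["cx"])/i["fx"]*d,(v-i["cy"])/i["fy"]*d,d,np.ones_like(d)],-1)
    return (X@np.array(i["extrinsics"]).T)[...,:3]
def circ(P):
    A=np.c_[2*P[:,:2],np.ones(len(P))]; s=np.linalg.lstsq(A,(P[:,:2]**2).sum(1),rcond=None)[0]
    return s[0],s[1],np.sqrt(s[2]+s[0]**2+s[1]**2)
def proj(X,i):
    E=np.array(i["extrinsics"]); c=(np.asarray(X)-E[:3,3])@E[:3,:3]
    return c[...,0]/c[...,2]*i["fx"]+i["cx"], c[...,1]/c[...,2]*i["fy"]+i["cy"]
E
python3 - <<'E'
from h import *
for n in ["top","side"]:
    p,d,i=load(n,0); P=pts(d,i); 
    hsv=cv2.cvtColor(np.ascontiguousarray(p),cv2.COLOR_RGB2HSV)
    m=(hsv[...,0]>5)&(hsv[...,0]<16)&(hsv[...,1]>150)&(hsv[...,2]>110)&(d>0)
    nl,L,st,c=cv2.connectedComponentsWithStats(m.astype(np.uint8))
    for k in range(1,nl):
        if st[k,4]>8:
            Q=P[L==k]; print(n,c[k].round(1),st[k],np.median(Q,0).round(4),Q.min(0).round(3),Q.max(0).round(3))
    # rim points
    ok=(P[...,2]>0.125)&(P[...,2]<0.145)&(d>0)
    nl,L,st,c=cv2.connectedComponentsWithStats(ok.astype(np.uint8),connectivity=8)
    for k in range(1,nl):
        if st[k,4]>15: print(" z~.14",c[k].round(1),st[k],P[L==k].mean(0).round(4))
    ok=(P[...,2]>0.23)&(P[...,2]<0.29)&(d>0)
    nl,L,st,c=cv2.connectedComponentsWithStats(ok.astype(np.uint8),connectivity=8)
    for k in range(1,nl):
        if st[k,4]>3: print(" z~.25",c[k].round(1),st[k],P[L==k].min(0).round(4),P[L==k].max(0).round(4))
E
```

```text
top [274.6 164.2] [273 161   4   8  19] [0.612  0.0532 0.1434] [0.599 0.05  0.138] [0.622 0.059 0.147]
 z~.14 [461.4  86.1] [ 427   53   70   68 4420] [ 0.8827 -0.5441  0.1363]
 z~.14 [395.1  61.6] [371  59  51   5 145] [ 0.9594 -0.3312  0.1348]
 z~.14 [213.7  68.7] [210  65   7   7  21] [0.9212 0.2569 0.1335]
 z~.14 [151.1  67.4] [148  66   7   4  17] [0.9192 0.4588 0.1356]
 z~.14 [176.   74.3] [173  72   6   5  16] [0.8969 0.3767 0.1388]
 z~.14 [292.1 158.3] [269 139  45  40 260] [ 0.6329 -0.0012  0.138 ]
 z~.14 [227.9 182.1] [207 162  45  41 256] [0.5524 0.1994 0.1359]
 z~.14 [119.3 210.9] [104 195  23  31 171] [0.4536 0.5353 0.136 ]
 z~.14 [427.7 212.1] [426 210   5   5  16] [ 0.4734 -0.428   0.1355]
 z~.14 [280.7 347.4] [266 342  36  21  89] [0.0531 0.0246 0.135 ]
 z~.25 [384.8  45.8] [383  45   4   2   5] [ 0.959  -0.2646  0.2301] [ 0.9627 -0.2553  0.2318]
 z~.25 [391.4  45.7] [388  45   8   2   9] [ 0.9579 -0.2917  0.23  ] [ 0.9639 -0.2707  0.2351]
 z~.25 [400.   45.9] [397  45   8   3  12] [ 0.9579 -0.3175  0.2301] [ 0.9643 -0.2974  0.2325]
 z~.25 [409.8  45.9] [406  45   9  
[... 3839 characters left out ...]
 25 152] [0.1646 0.5852 0.2306] [0.2184 0.6997 0.289 ]
 z~.25 [320.1 122.3] [316 117  10  13  69] [0.8923 0.3665 0.2304] [0.9369 0.4645 0.2487]
 z~.25 [327.6 130. ] [325 127   6   7  26] [0.8934 0.3248 0.2302] [0.9129 0.3446 0.2477]
 z~.25 [333.6 134.2] [331 131   7   7  28] [0.8922 0.2833 0.2302] [0.9342 0.3354 0.2486]
 z~.25 [314.1 169.2] [242 137 136  56 995] [ 0.5454 -0.1199  0.2308] [0.8478 0.2899 0.29  ]
 z~.25 [ 67.9 234.8] [  30  203   71   49 1247] [-0.0765 -0.0791  0.23  ] [0.0726 0.0499 0.2899]
 z~.25 [478.1 231. ] [453 212  49  38 110] [ 0.9569 -0.4153  0.23  ] [ 0.9668 -0.2551  0.2331]
 z~.25 [315.1 288.1] [292 257  46  56 525] [ 0.4353 -0.4496  0.2303] [ 0.544  -0.3199  0.2744]
```

Run:
```python
from h import *
for n in ["top","side"]:
    p,d,i=load(n,0); P=pts(d,i)
    for nm,c0 in [("pot",(0.636,-0.008)),("spare",(0.554,0.185))]:
        r=np.hypot(P[...,0]-c0[0],P[...,1]-c0[1])
        for it in range(4):
            m=(r>0.040)&(r<0.056)&(P[...,2]>0.134)&(P[...,2]<0.146)&(d>0)
            c=circ(P[m]); r=np.hypot(P[...,0]-c[0],P[...,1]-c[1])
        print(n,nm,np.round(c,4),m.sum(),"zmax",np.percentile(P[m][:,2],[50,90,99]).round(4))
        # wire points outside pot
        m=(r>0.052)&(r<0.11)&(P[...,2]>0.115)&(P[...,2]<0.155)&(d>0)
        Q=P[m]; print(len(Q)); 
        if nm=="pot":
            v,u=np.nonzero(m)
            for a,b,q in zip(u,v,Q): print(a,b,q.round(3),p[b,a],end="; ")
            print()
    # deck / board
    m=(P[...,2]>0.055)&(P[...,2]<0.065)&(P[...,0]>0.45)&(P[...,0]<.75)&(abs(P[...,1]-0.1)<.25)&(d>0)
    print("deck z",np.median(P[m][:,2]),m.sum())
    hull=cv2.minAreaRect(P[m][:,:2].astype(np.float32)); print(hull)
    m=(P[...,2]>0.290)&(P[...,2]<0.30)&(P[...,0]>0.45)&(P[...,0]<.85)&(abs(P[...,1]-0.1)<.3)&(d>0)
    print("board z",np.median(P[m][:,2]),m.sum(),cv2.minAreaRect(P[m][:,:2].astype(np.float32)))
    m=(P[...,2]>0.005)&(P[...,2]<0.035)&(P[...,0]>0.35)&(P[...,0]<.65)&(P[...,1]<-.2)&(P[...,1]>-.42)&(d>0)
    print("tray",cv2.minAreaRect(P[m][:,:2].astype(np.float32)))
```

```text
top pot [ 0.6442 -0.0214  0.0474] 121 zmax [0.1401 0.1429 0.1448]
108
270 149 [0.661 0.069 0.138] [79 82 80]; 269 150 [0.657 0.072 0.138] [83 83 83]; 270 150 [0.657 0.07  0.142] [87 89 88]; 270 151 [0.655 0.069 0.136] [82 83 83]; 270 152 [0.65  0.069 0.141] [84 84 84]; 271 152 [0.651 0.066 0.138] [88 87 85]; 270 153 [0.648 0.069 0.136] [87 87 86]; 271 153 [0.648 0.066 0.138] [87 87 88]; 271 154 [0.645 0.066 0.137] [87 86 85]; 271 155 [0.641 0.066 0.14 ] [85 79 77]; 272 155 [0.642 0.063 0.139] [87 80 76]; 272 156 [0.638 0.063 0.138] [90 68 57]; 273 156 [0.637 0.06  0.143] [94 74 66]; 271 157 [0.634 0.066 0.145] [87 60 49]; 272 157 [0.635 0.063 0.141] [92 55 36]; 273 157 [0.634 0.06  0.144] [91 57 44]; 274 157 [0.634 0.057 0.143] [93 76 68]; 271 158 [0.632 0.066 0.137] [85 58 45]; 272 158 [0.63  0.063 0.148] [90 46 28]; 273 158 [0.631 0.06  0.142] [93 54 33]; 274 158 [0.632 0.056 0.141] [93 69 59]; 272 159 [0.628 0.063 0.141] [92 52 33]; 273 159 [0.628 0.06  0.143] [91 47 22]; 274 159 [0.628 0.056 0.143] [90 63 45]; 275 159 [0.629 0.053 0.139] [91 79 72]; 272 160 [0.625 0.062 0.139] [9
[... 8914 characters left out ...]
.137] [136 135 134]; 289 223 [ 0.591 -0.029  0.132] [99 96 94]; 290 223 [ 0.591 -0.034  0.135] [123 124 119]; 292 224 [ 0.595 -0.041  0.136] [153 152 148]; 292 225 [ 0.594 -0.044  0.134] [82 82 81]; 293 225 [ 0.597 -0.044  0.133] [76 76 72]; 
side spare [0.567  0.1732 0.0463] 125 zmax [0.1378 0.1417 0.1433]
136
deck z 0.06057409903464017 2727
((0.6069995164871216, 0.09176789224147797), (0.28588560223579407, 0.4825103282928467), 0.6301071643829346)
board z 0.2955094010204683 2241 ((0.6962183117866516, 0.11234503984451294), (0.15451765060424805, 0.44460171461105347), 22.31989288330078)
tray ((0.507554292678833, -0.3167499303817749), (0.21482859551906586, 0.2734823524951935), 86.81745910644531)
```

Run:
```python
from h import *
for n in ["top","side"]:
    p,d,i=load(n,0); P=pts(d,i)
    m=(P[...,2]>0.232)&(P[...,2]<0.29)&(d>0)&(P[...,0]>.42)&(P[...,0]<.56)&(P[...,1]<-.2)
    Q=P[m]; print(n,len(Q))
    np.save(f"pics/st_{n}.npy",Q)
    im=np.zeros((600,600,3),np.uint8)
    for q in Q:
        x=int((q[0]-.42)/.14*560)+20; y=int((q[1]+.46)/.16*560)+20
        c=int((q[2]-.23)/.05*255); cv2.circle(im,(600-y,600-x),2,(255-c,120,c),-1)
    cv2.imwrite(f"pics/st_{n}.png",im)
    # tray pixels: blue rim / white
    m=(P[...,2]>0.012)&(P[...,2]<0.04)&(d>0)&(P[...,0]>.36)&(P[...,0]<.62)&(P[...,1]<-.2)&(P[...,1]>-.5)
    nl,L,st,c=cv2.connectedComponentsWithStats(m.astype(np.uint8)); k=1+np.argmax(st[1:,4]); 
    print(cv2.minAreaRect(P[L==k][:,:2].astype(np.float32)),st[k])
```

```text
top 321
((0.4931693971157074, -0.3746699392795563), (0.1820766031742096, 0.1723276674747467), 71.88224792480469) [363 176  57  59 560]
side 518
((0.49508821964263916, -0.3706084191799164), (0.17359597980976105, 0.17220595479011536), 71.97967529296875) [ 270  318   77   66 1362]
```

View pics/st_top.png

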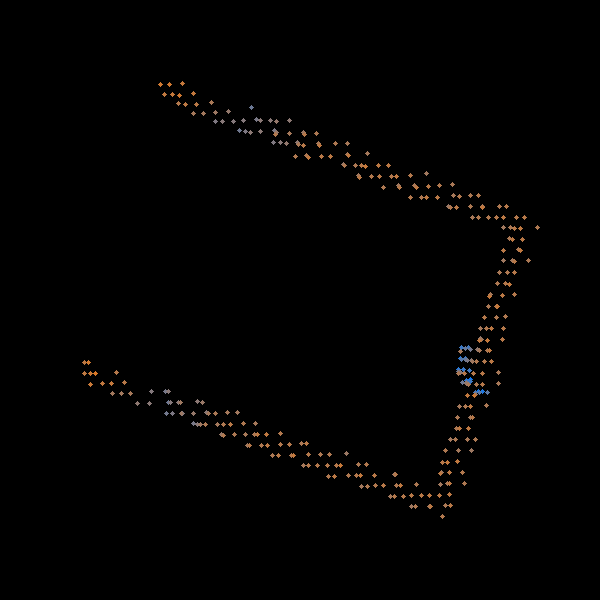

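View pics/st_side.png

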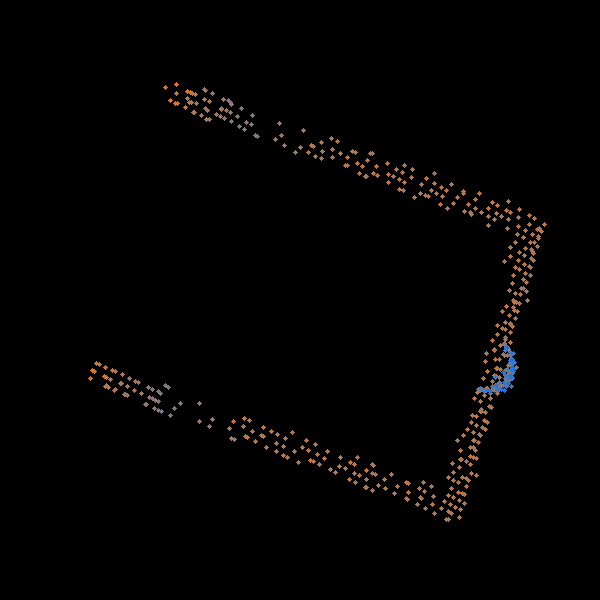

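Run:
```python
from h import *
for n in ["top","side"]:
    Q=np.load(f"pics/st_{n}.npy"); Q=Q[Q[:,2]>.244]
    a=np.deg2rad(-18)
    for it in range(6):
        ex=np.array([np.cos(a),np.sin(a)]); ey=np.array([-np.sin(a),np.cos(a)])
        X=Q[:,:2]@ex; Y=Q[:,:2]@ey
        Ymin=np.percentile(Y,1)
        pr=Y>Ymin+0.02
        mid=(X[pr].min()+X[pr].max())/2
        A=pr&(X<mid);B=pr&(X>mid)
        s=[np.polyfit(Y[k],X[k],1) for k in(A,B)]
        a-= np.mean([s[0][0],s[1][0]])
    xm=[X[k].mean() for k in(A,B)]
    print(n,"angle",np.rad2deg(a),"sep",xm[1]-xm[0],"slopes",s[0][0],s[1][0])
    cb=Y<Ymin+0.015; cb=cb&(abs(X-np.mean(xm))<.03)&(Q[:,2]>.25)
    print("Y crossbar",np.median(Y[cb]),"tip Y max",Y.max(),Y[A].max(),Y[B].max())
    # notch min z
    for k in (A,B):
        yy=Y[k];zz=Q[k,2]; b=np.arange(Y.max()-.06,Y.max(),.004)
        print([(round(t+.002,4),round(float(zz[(yy>=t)&(yy<t+.004)].mean()),4)) for t in b if ((yy>=t)&(yy<t+.004)).any()])
    xc=np.mean(xm)
    for sy in (np.median(Y[cb])+.085,Y.max()-.022-.003): print("seat", xc*ex+sy*ey)
    np.save(f"pics/sa_{n}.npy",a)
```

```text
top angle -18.213916661621823 sep 0.07382774909098166 slopes 5.982350349339658e-05 -5.9823503425285596e-05
Y crossbar -0.2607832932421464 tip Y max -0.152679869530372 -0.15390677837701924 -0.152679869530372
[(np.float64(-0.2107), 0.2656), (np.float64(-0.2067), 0.2645), (np.float64(-0.2027), 0.2629), (np.float64(-0.1987), 0.2631), (np.float64(-0.1947), 0.263), (np.float64(-0.1907), 0.2601), (np.float64(-0.1867), 0.2568), (np.float64(-0.1827), 0.2574), (np.float64(-0.1787), 0.254), (np.float64(-0.1747), 0.2563), (np.float64(-0.1707), 0.2601), (np.float64(-0.1667), 0.2639), (np.float64(-0.1627), 0.2651), (np.float64(-0.1587), 0.2698), (np.float64(-0.1547), 0.2686)]
[(np.float64(-0.2107), 0.2645), (np.float64(-0.2067), 0.2622), (np.float64(-0.2027), 0.2666), (np.float64(-0.1987), 0.2646), (np.float64(-0.1947), 0.2629), (np.float64(-0.1907), 0.2588), (np.float64(-0.1867), 0.2583), (np.float64(-0.1827), 0.2564), (np.float64(-0.1787), 0.2534), (np.float64(-0.1747), 0.2575), (np.float64(-0.1707), 0.2573), (np.float64(-0.1667), 0.2625), (np.float64(-0.1627), 0.2659), (np.float64(-0.1587), 0.2
[... 562 characters left out ...]
82), 0.254), (np.float64(-0.178), 0.2556), (np.float64(-0.174), 0.2593), (np.float64(-0.17), 0.2611), (np.float64(-0.166), 0.265), (np.float64(-0.162), 0.2683), (np.float64(-0.158), 0.2702)]
[(np.float64(-0.214), 0.2653), (np.float64(-0.21), 0.2659), (np.float64(-0.206), 0.2657), (np.float64(-0.202), 0.2648), (np.float64(-0.198), 0.2633), (np.float64(-0.194), 0.2603), (np.float64(-0.19), 0.2606), (np.float64(-0.186), 0.2539), (np.float64(-0.182), 0.2558), (np.float64(-0.178), 0.2562), (np.float64(-0.174), 0.2594), (np.float64(-0.17), 0.2619), (np.float64(-0.166), 0.2638), (np.float64(-0.162), 0.2682), (np.float64(-0.158), 0.2703)]
seat [ 0.49923532 -0.35530547]
seat [ 0.49981734 -0.35352264]
```

Run:
```python
from h import *
for n in ["top","side"]:
    p,d,i=load(n,0); P=pts(d,i).reshape(-1,3); q=p.reshape(-1,3).astype(int)
    m=(q[:,0]-q[:,2]>35)&(abs(P[:,0]-.617)<.03)&(abs(P[:,1]-.054)<.02)&(P[:,2]>.13)&(P[:,2]<.15)
    Q=P[m]; c=Q.mean(0); u,s,v=np.linalg.svd(Q-c); a=v[0]*np.sign(v[0][0]); t=(Q-c)@a
    print(n,m.sum(),c.round(4),"yaw",np.rad2deg(np.arctan2(a[1],a[0])).round(1),"ext",t.min().round(3),t.max().round(3),"mid",(c+a*(t.min()+t.max())/2).round(4))
```

```text
top 44 [0.6156 0.0551 0.1426] yaw 23.8 ext -0.021 0.021 mid [0.6158 0.0551 0.1426]
side 40 [0.6164 0.0508 0.1403] yaw 22.1 ext -0.021 0.026 mid [0.6189 0.0518 0.1403]
```

```bash
cat > plan.py <<'E'
import numpy as np, json
from scipy.spatial.transform import Rotation as R, Slerp
from rig import ctrl
PZ=0.0187
def Rt(yaw_deg,tilt):
    a=np.deg2rad(yaw_deg); ex=np.array([np.cos(a),np.sin(a),0]); ey=np.array([-np.sin(a),np.cos(a),0])
    y=np.array([0,0,-np.cos(tilt)])+np.sin(tilt)*ex
    return np.stack([ey,y,np.cross(ey,y)],1)
def cur():
    s=ctrl.get_state(); return s,np.array(s["tcp_pos"]),R.from_rotvec(s["orientation"]).as_matrix()
def tcp(G,M): return np.asarray(G)+PZ*M[:,1]
def rows(wps,f,start=None):
    """wps: list of (tcp pos, Rmat, nrows)"""
    if start is None: _,p,M=cur()
    else: p,M=start
    out=[]
    for (q,N,n) in wps:
        sl=Slerp([0,1],R.from_matrix(np.stack([M,N]))); p0=p.copy()
        for k in range(1,n+1):
            pn=p0+(q-p0)*k/n; Mn=sl(k/n).as_matrix()
            d=M.T@(pn-p)/0.5; w=R.from_matrix(M.T@Mn).as_rotvec()/0.1
            out.append(dict(dx=round(d[0],3),dy=round(d[1],3),dz=round(d[2],3),wx=round(w[0],2),wy=round(w[1],2),wz=round(w[2],2),fingers=f))
            # follow rounding
            p=p+M@np.array([out[-1]["dx"],out[-1]["dy"],out[-1]["dz"]])*0.5
            M=M@R.from_rotvec(0.1*np.array([out[-1]["wx"],out[-1]["wy"],out[-1]["wz"]])).as_matrix()
    for j in range(0,len(out),8):
        print("CALL"); print(json.dumps(out[j:j+8]))
    return p,M
S=np.array([0.616,0.0545,0.1375]); YAW=21.; TILT=0.45
E
python3 - <<'E'
from plan import *
s,p,M=cur(); N=Rt(YAW,TILT)
pre=tcp(S,N)-0.16*N[:,1]; print(pre, s["time_s"])
v=R.from_matrix(M.T@N).as_rotvec(); print(v,np.linalg.norm(v))
rows([(np.array([p[0]+.03,p[1]-.08,.36]),R.from_matrix(M).as_matrix()@R.from_rotvec(v*4/24).as_matrix(),4),(np.array([pre[0]-.02,pre[1]+.03,.34]),N,20),],-1)
E
```

```text
[0.55862156 0.03247448 0.26473318] 0.15
[-0.43380459 -0.6476791  -0.14962011] 0.793763704526205
CALL
[{"dx": -0.034, "dy": -0.069, "dz": -0.026, "wx": -0.18, "wy": -0.27, "wz": -0.06, "fingers": -1}, {"dx": -0.034, "dy": -0.069, "dz": -0.026, "wx": -0.18, "wy": -0.27, "wz": -0.06, "fingers": -1}, {"dx": -0.035, "dy": -0.068, "dz": -0.027, "wx": -0.18, "wy": -0.27, "wz": -0.07, "fingers": -1}, {"dx": -0.035, "dy": -0.068, "dz": -0.026, "wx": -0.18, "wy": -0.27, "wz": -0.06, "fingers": -1}, {"dx": -0.044, "dy": 0.004, "dz": -0.04, "wx": -0.18, "wy": -0.27, "wz": -0.06, "fingers": -1}, {"dx": -0.045, "dy": 0.005, "dz": -0.039, "wx": -0.18, "wy": -0.27, "wz": -0.06, "fingers": -1}, {"dx": -0.046, "dy": 0.004, "dz": -0.037, "wx": -0.18, "wy": -0.27, "wz": -0.07, "fingers": -1}, {"dx": -0.046, "dy": 0.006, "dz": -0.036, "wx": -0.18, "wy": -0.27, "wz": -0.06, "fingers": -1}]
CALL
[{"dx": -0.048, "dy": 0.005, "dz": -0.034, "wx": -0.18, "wy": -0.27, "wz": -0.06, "fingers": -1}, {"dx": -0.049, "dy": 0.006, "dz": -0.034, "wx": -0.19, "wy": -0.27, "wz": -0.06, "fingers": -1}, {"dx": -0.05, "dy":
[... 643 characters left out ...]
0.06, "fingers": -1}, {"dx": -0.055, "dy": 0.007, "dz": -0.021, "wx": -0.18, "wy": -0.27, "wz": -0.06, "fingers": -1}, {"dx": -0.056, "dy": 0.007, "dz": -0.019, "wx": -0.18, "wy": -0.27, "wz": -0.06, "fingers": -1}, {"dx": -0.056, "dy": 0.007, "dz": -0.018, "wx": -0.18, "wy": -0.27, "wz": -0.07, "fingers": -1}, {"dx": -0.057, "dy": 0.008, "dz": -0.016, "wx": -0.19, "wy": -0.27, "wz": -0.06, "fingers": -1}, {"dx": -0.057, "dy": 0.007, "dz": -0.014, "wx": -0.18, "wy": -0.27, "wz": -0.06, "fingers": -1}, {"dx": -0.057, "dy": 0.007, "dz": -0.013, "wx": -0.18, "wy": -0.27, "wz": -0.06, "fingers": -1}, {"dx": -0.058, "dy": 0.007, "dz": -0.011, "wx": -0.18, "wy": -0.27, "wz": -0.06, "fingers": -1}]
```

Emit:
move_arm:
  targets:
    - {"dx": -0.034, "dy": -0.069, "dz": -0.026, "wx": -0.18, "wy": -0.27, "wz": -0.06, "fingers": -1}
    - {"dx": -0.034, "dy": -0.069, "dz": -0.026, "wx": -0.18, "wy": -0.27, "wz": -0.06, "fingers": -1}
    - {"dx": -0.035, "dy": -0.068, "dz": -0.027, "wx": -0.18, "wy": -0.27, "wz": -0.07, "fingers": -1}
    - {"dx": -0.035, "dy": -0.068, "dz": -0.026, "wx": -0.18, "wy": -0.27, "wz": -0.06, "fingers": -1}
    - {"dx": -0.044, "dy": 0.004, "dz": -0.04, "wx": -0.18, "wy": -0.27, "wz": -0.06, "fingers": -1}
    - {"dx": -0.045, "dy": 0.005, "dz": -0.039, "wx": -0.18, "wy": -0.27, "wz": -0.06, "fingers": -1}
    - {"dx": -0.046, "dy": 0.004, "dz": -0.037, "wx": -0.18, "wy": -0.27, "wz": -0.07, "fingers": -1}
    - {"dx": -0.046, "dy": 0.006, "dz": -0.036, "wx": -0.18, "wy": -0.27, "wz": -0.06, "fingers": -1}

```text
time_s: 1.15
tcp_pos: [0.2888, 0.4609, 0.3577]
orientation: [-1.333, -1.282, 1.068]
wrist_force: [0.3, 0.4, -0.1]
finger_gap: 0.0876
```

Emit:
move_arm:
  targets:
    - {"dx": -0.048, "dy": 0.005, "dz": -0.034, "wx": -0.18, "wy": -0.27, "wz": -0.06, "fingers": -1}
    - {"dx": -0.049, "dy": 0.006, "dz": -0.034, "wx": -0.19, "wy": -0.27, "wz": -0.06, "fingers": -1}
    - {"dx": -0.05, "dy": 0.006, "dz": -0.031, "wx": -0.18, "wy": -0.27, "wz": -0.07, "fingers": -1}
    - {"dx": -0.051, "dy": 0.007, "dz": -0.031, "wx": -0.18, "wy": -0.27, "wz": -0.06, "fingers": -1}
    - {"dx": -0.051, "dy": 0.006, "dz": -0.028, "wx": -0.18, "wy": -0.27, "wz": -0.06, "fingers": -1}
    - {"dx": -0.053, "dy": 0.007, "dz": -0.028, "wx": -0.18, "wy": -0.27, "wz": -0.06, "fingers": -1}
    - {"dx": -0.053, "dy": 0.007, "dz": -0.025, "wx": -0.18, "wy": -0.27, "wz": -0.06, "fingers": -1}
    - {"dx": -0.053, "dy": 0.007, "dz": -0.024, "wx": -0.18, "wy": -0.27, "wz": -0.07, "fingers": -1}

```text
time_s: 2.15
tcp_pos: [0.4197, 0.2522, 0.3501]
orientation: [-1.311, -1.577, 1.13]
wrist_force: [-1.2, 0.8, 0.2]
finger_gap: 0.088
```

Run:
```python
from plan import *
s,p,M=cur(); N=Rt(YAW,TILT); print(s["joints"].round(2),p,s["time_s"])
pre=tcp(S,N)-0.16*N[:,1]; print(pre)
rows([(np.array([pre[0]-.02,pre[1]+.02,.30]),N,8)],0.3)
```

```text
[-1.07 -0.13  0.26  2.03  0.23  0.99  0.83] [0.41965707 0.2522317  0.35005896] 2.15
[0.55862156 0.03247448 0.26473318]
CALL
[{"dx": -0.054, "dy": 0.017, "dz": -0.017, "wx": -0.18, "wy": -0.25, "wz": -0.06, "fingers": 0.3}, {"dx": -0.055, "dy": 0.017, "dz": -0.015, "wx": -0.17, "wy": -0.24, "wz": -0.07, "fingers": 0.3}, {"dx": -0.056, "dy": 0.017, "dz": -0.013, "wx": -0.18, "wy": -0.25, "wz": -0.06, "fingers": 0.3}, {"dx": -0.056, "dy": 0.016, "dz": -0.012, "wx": -0.17, "wy": -0.24, "wz": -0.06, "fingers": 0.3}, {"dx": -0.056, "dy": 0.017, "dz": -0.01, "wx": -0.18, "wy": -0.25, "wz": -0.07, "fingers": 0.3}, {"dx": -0.056, "dy": 0.016, "dz": -0.009, "wx": -0.18, "wy": -0.24, "wz": -0.06, "fingers": 0.3}, {"dx": -0.057, "dy": 0.016, "dz": -0.006, "wx": -0.17, "wy": -0.25, "wz": -0.06, "fingers": 0.3}, {"dx": -0.057, "dy": 0.016, "dz": -0.006, "wx": -0.18, "wy": -0.24, "wz": -0.07, "fingers": 0.3}]
```

Emit:
move_arm:
  targets:
    - {"dx": -0.054, "dy": 0.017, "dz": -0.017, "wx": -0.18, "wy": -0.25, "wz": -0.06, "fingers": 0.3}
    - {"dx": -0.055, "dy": 0.017, "dz": -0.015, "wx": -0.17, "wy": -0.24, "wz": -0.07, "fingers": 0.3}
    - {"dx": -0.056, "dy": 0.017, "dz": -0.013, "wx": -0.18, "wy": -0.25, "wz": -0.06, "fingers": 0.3}
    - {"dx": -0.056, "dy": 0.016, "dz": -0.012, "wx": -0.17, "wy": -0.24, "wz": -0.06, "fingers": 0.3}
    - {"dx": -0.056, "dy": 0.017, "dz": -0.01, "wx": -0.18, "wy": -0.25, "wz": -0.07, "fingers": 0.3}
    - {"dx": -0.056, "dy": 0.016, "dz": -0.009, "wx": -0.18, "wy": -0.24, "wz": -0.06, "fingers": 0.3}
    - {"dx": -0.057, "dy": 0.016, "dz": -0.006, "wx": -0.17, "wy": -0.25, "wz": -0.06, "fingers": 0.3}
    - {"dx": -0.057, "dy": 0.016, "dz": -0.006, "wx": -0.18, "wy": -0.24, "wz": -0.07, "fingers": 0.3}

```text
time_s: 3.15
tcp_pos: [0.5412, 0.0445, 0.2984]
orientation: [-1.271, -1.861, 1.161]
wrist_force: [-0.7, 0.3, -0.0]
finger_gap: 0.0304
```

```bash
cat > snap.py <<'E'
import sys, cv2, numpy as np
from rig import ctrl, capture, camera_info
def snap(names,t):
    for n in names:
        i=camera_info(n); p,d=capture(n); cv2.imwrite(f"pics/{n}{t}.png",p[:,:,::-1]); np.save(f"pics/{n}{t}_d.npy",d); np.savez(f"pics/{n}{t}_i.npz",**{k:np.array(v) for k,v in i.items() if k in("fx","fy","cx","cy","extrinsics")})
if __name__=="__main__": snap(sys.argv[2:],sys.argv[1])
E
python3 snap.py 1 wrist side
python3 - <<'E'
from plan import *
s,p,M=cur(); N=Rt(YAW,TILT); print(s["joints"].round(2),p,s["time_s"],M.round(3),N.round(3))
E
```

```text
[-1.   -0.12  0.83  2.14 -0.01  0.63  1.8 ] [0.54132937 0.04210698 0.29799892] 3.25 [[-0.358  0.409 -0.839]
 [ 0.934  0.157 -0.322]
 [ 0.    -0.899 -0.439]] [[-0.358  0.406 -0.841]
 [ 0.934  0.156 -0.323]
 [ 0.    -0.9   -0.435]]
```

View pics/wrist1.png

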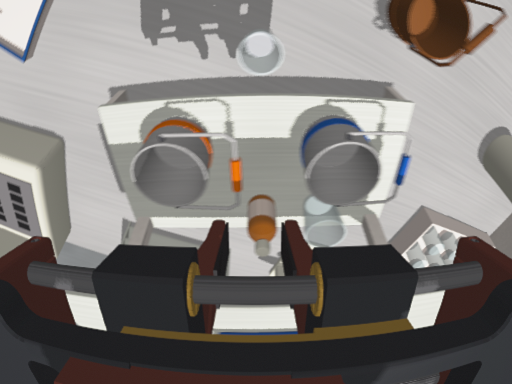

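View pics/side1.png

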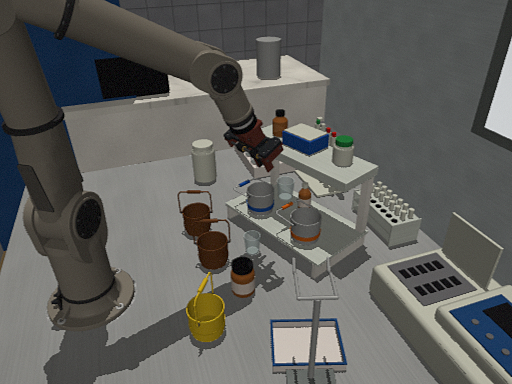

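```bash
cat >> h.py <<'E'
def fray(u,v,i):
    x=(np.asarray(u,float)-i["cx"])/i["fx"]; y=(np.asarray(v,float)-i["cy"])/i["fy"]; r=np.hypot(x,y)+1e-12
    c=np.stack([np.sin(r)*x/r,np.sin(r)*y/r,np.cos(r)],-1)
    E=np.array(i["extrinsics"]); return E[:3,3],c@E[:3,:3].T
def plane(u,v,i,z):
    o,d=fray(u,v,i); t=(z-o[2])/d[...,2]; return o+t[...,None]*d
def sleeve(n,t,box,z):
    p,d,i=load(n,t); q=p.astype(int); x0,x1,y0,y1=box
    m=np.zeros(d.shape,np.uint8); m[y0:y1,x0:x1]=((q[...,0]-q[...,2])[y0:y1,x0:x1]>60)&((q[...,0]-q[...,1])[y0:y1,x0:x1]>35)
    nl,L,st,c=cv2.connectedComponentsWithStats(m); k=1+np.argmax(st[1:,4]); v,u=np.nonzero(L==k)
    return u,v,i,d
E
python3 - <<'E'
from h import *
u,v,i,d=sleeve("wrist",1,(215,255,145,205),.1375)
print(len(u),u.min(),u.max(),v.min(),v.max())
for z in (.1375,.142):
    Q=plane(u,v,i,z); c=Q.mean(0); uu,s,w=np.linalg.svd(Q-c); a=w[0]*np.sign(w[0][0]); t=(Q-c)@a
    print(z,c.round(4),np.rad2deg(np.arctan2(a[1],a[0])).round(2),t.min().round(4),t.max().round(4))
print("depth at sleeve",np.median(d[v,u]))
# depth semantics: along optical axis
o,dr=fray(u,v,i); E=np.array(i["extrinsics"]); ax=E[:3,2]; P=o+dr*(d[v,u]/(dr@ax))[:,None]; print(P.mean(0).round(4), np.median(P,0).round(4))
# rim of the pot
p,d,i=load("wrist",1); vv,uu=np.mgrid[0:384,0:512]; o,dr=fray(uu,vv,i); P=o+dr*(d/(dr@ax))[...,None]
c=(.6445,-.022)
for it in range(5):
    r=np.hypot(P[...,0]-c[0],P[...,1]-c[1]); m=(r>.043)&(r<.053)&(P[...,2]>.1365)&(P[...,2]<.143)&(d>0); c=circ(P[m])
print("rim",np.round(c,4),m.sum(),np.median(P[m][:,2]))
m=(P[...,2]>.05)&(P[...,2]<.07)&(d>0); print("deck",np.median(P[m][:,2]))
# orange end points pixels
E
```

```text
319 230 241 160 191
0.1375 [0.6182 0.0521 0.1375] 21.01 -0.0204 0.0252
0.142 [0.6149 0.0512 0.142 ] 21.01 -0.0201 0.0248
depth at sleeve 0.34278607
[0.626  0.0539 0.127 ] [0.6187 0.0539 0.1416]
rim [ 0.6471 -0.0216  0.046 ] 677 0.13958044246846119
deck 0.05998706827637301
```

```bash
sed -i 's/^S=.*/S=np.array([0.617,0.054,0.137]); YAW=21.; TILT=0.45/' plan.py
python3 - <<'E'
from plan import *
N=Rt(YAW,TILT); g=tcp(S,N); print(g)
rows([(g-0.10*N[:,1],N,4),(g-0.04*N[:,1],N,4)],0.3)
E
```

```text
[0.62459361 0.05691491 0.12016164]
CALL
[{"dx": -0.008, "dy": 0.048, "dz": 0.001, "wx": 0.01, "wy": -0.0, "wz": 0.0, "fingers": 0.3}, {"dx": -0.008, "dy": 0.048, "dz": 0.002, "wx": 0.01, "wy": -0.0, "wz": 0.0, "fingers": 0.3}, {"dx": -0.008, "dy": 0.048, "dz": 0.001, "wx": 0.01, "wy": -0.0, "wz": 0.0, "fingers": 0.3}, {"dx": -0.008, "dy": 0.048, "dz": 0.002, "wx": 0.01, "wy": -0.0, "wz": 0.0, "fingers": 0.3}, {"dx": -0.0, "dy": 0.03, "dz": -0.0, "wx": 0.0, "wy": -0.0, "wz": 0.0, "fingers": 0.3}, {"dx": -0.0, "dy": 0.03, "dz": -0.0, "wx": 0.0, "wy": -0.0, "wz": 0.0, "fingers": 0.3}, {"dx": -0.0, "dy": 0.03, "dz": -0.0, "wx": 0.0, "wy": -0.0, "wz": 0.0, "fingers": 0.3}, {"dx": -0.0, "dy": 0.03, "dz": -0.0, "wx": 0.0, "wy": -0.0, "wz": 0.0, "fingers": 0.3}]
```

Emit:
move_arm:
  targets:
    - {"dx": -0.008, "dy": 0.048, "dz": 0.001, "wx": 0.01, "wy": 0, "wz": 0, "fingers": 0.3}
    - {"dx": -0.008, "dy": 0.048, "dz": 0.002, "wx": 0.01, "wy": 0, "wz": 0, "fingers": 0.3}
    - {"dx": -0.008, "dy": 0.048, "dz": 0.001, "wx": 0.01, "wy": 0, "wz": 0, "fingers": 0.3}
    - {"dx": -0.008, "dy": 0.048, "dz": 0.002, "wx": 0.01, "wy": 0, "wz": 0, "fingers": 0.3}
    - {"dx": 0, "dy": 0.03, "dz": 0, "wx": 0, "wy": 0, "wz": 0, "fingers": 0.3}
    - {"dx": 0, "dy": 0.03, "dz": 0, "wx": 0, "wy": 0, "wz": 0, "fingers": 0.3}
    - {"dx": 0, "dy": 0.03, "dz": 0, "wx": 0, "wy": 0, "wz": 0, "fingers": 0.3}
    - {"dx": 0, "dy": 0.03, "dz": 0, "wx": 0, "wy": 0, "wz": 0, "fingers": 0.3}

```text
time_s: 4.25
tcp_pos: [0.607, 0.0621, 0.1507]
orientation: [-1.255, -1.856, 1.16]
wrist_force: [-0.2, 1.0, 0.9]
finger_gap: 0.0309
```

```bash
python3 snap.py 2 wrist side top
python3 - <<'E'
import cv2
a=cv2.imread("pics/side2.png")[130:260,215:375]; cv2.imwrite("pics/sidez2.png",cv2.resize(a,None,fx=4.5,fy=4.5,interpolation=cv2.INTER_CUBIC))
from plan import *
N=Rt(YAW,TILT); g=tcp(S,N); s,p,M=cur(); print(s["joints"].round(2),p,M.T@(g-p))
rows([(g,N,4)],0.3)
E
```

```text
[-0.71  0.35  0.69  2.16 -0.94  0.43  2.66] [0.60659441 0.06135723 0.1507792 ] [-0.0110415   0.03404339 -0.00052279]
CALL
[{"dx": -0.006, "dy": 0.017, "dz": -0.0, "wx": -0.01, "wy": 0.0, "wz": 0.03, "fingers": 0.3}, {"dx": -0.005, "dy": 0.017, "dz": -0.001, "wx": -0.01, "wy": 0.01, "wz": 0.03, "fingers": 0.3}, {"dx": -0.005, "dy": 0.017, "dz": 0.0, "wx": -0.02, "wy": 0.0, "wz": 0.04, "fingers": 0.3}, {"dx": -0.006, "dy": 0.017, "dz": 0.0, "wx": -0.01, "wy": 0.01, "wz": 0.03, "fingers": 0.3}]
```

View pics/wrist2.png

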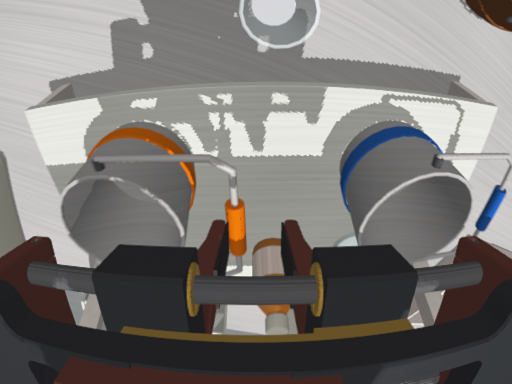

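View pics/sidez2.png

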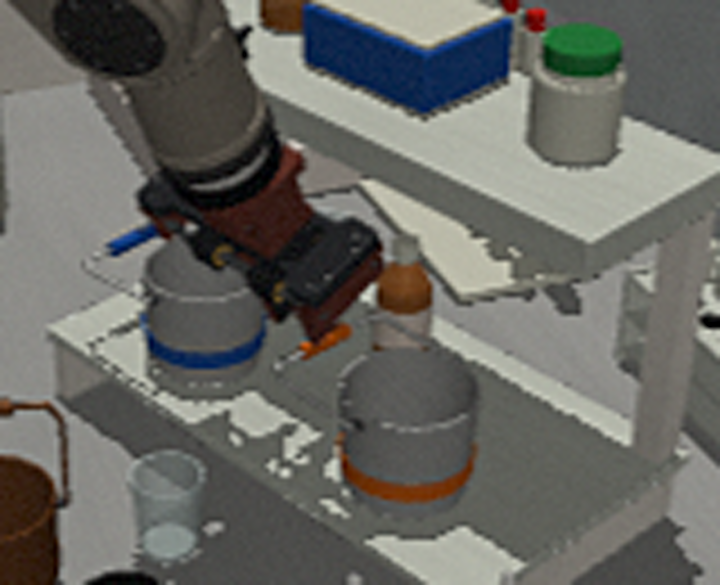

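```bash
sed -i 's/TILT=0.45/TILT=0.30/' plan.py
python3 - <<'E'
from plan import *
N=Rt(YAW,TILT); g=tcp(S,N)
rows([(g-0.07*N[:,1],N,6)],0.3)
E
```

```text
CALL
[{"dx": -0.003, "dy": -0.012, "dz": -0.003, "wx": 0.24, "wy": 0.0, "wz": 0.02, "fingers": 0.3}, {"dx": -0.004, "dy": -0.012, "dz": -0.002, "wx": 0.24, "wy": 0.01, "wz": 0.02, "fingers": 0.3}, {"dx": -0.003, "dy": -0.012, "dz": -0.002, "wx": 0.25, "wy": 0.0, "wz": 0.02, "fingers": 0.3}, {"dx": -0.004, "dy": -0.011, "dz": -0.002, "wx": 0.24, "wy": 0.01, "wz": 0.03, "fingers": 0.3}, {"dx": -0.003, "dy": -0.012, "dz": -0.001, "wx": 0.24, "wy": 0.0, "wz": 0.02, "fingers": 0.3}, {"dx": -0.004, "dy": -0.012, "dz": -0.001, "wx": 0.24, "wy": 0.01, "wz": 0.02, "fingers": 0.3}]
```

Emit:
move_arm:
  targets:
    - {"dx": -0.003, "dy": -0.012, "dz": -0.003, "wx": 0.24, "wy": 0, "wz": 0.02, "fingers": 0.3}
    - {"dx": -0.004, "dy": -0.012, "dz": -0.002, "wx": 0.24, "wy": 0.01, "wz": 0.02, "fingers": 0.3}
    - {"dx": -0.003, "dy": -0.012, "dz": -0.002, "wx": 0.25, "wy": 0, "wz": 0.02, "fingers": 0.3}
    - {"dx": -0.004, "dy": -0.011, "dz": -0.002, "wx": 0.24, "wy": 0.01, "wz": 0.03, "fingers": 0.3}
    - {"dx": -0.003, "dy": -0.012, "dz": -0.001, "wx": 0.24, "wy": 0, "wz": 0.02, "fingers": 0.3}
    - {"dx": -0.004, "dy": -0.012, "dz": -0.001, "wx": 0.24, "wy": 0.01, "wz": 0.02, "fingers": 0.3}

```text
time_s: 5.15
tcp_pos: [0.6003, 0.0496, 0.1899]
orientation: [-1.184, -1.725, 1.275]
wrist_force: [-0.2, 0.0, -0.5]
finger_gap: 0.0305
```

Run:
```python
from plan import *
N=Rt(YAW,TILT); g=tcp(S,N); s,p,M=cur(); print(s["joints"].round(2),s["joint_vel"].round(2),p,M.T@(g-p),R.from_matrix(M.T@N).as_rotvec())
rows([(g-.03*N[:,1],N,5)],0.3)
```

```text
[-0.89  0.37  0.92  2.04 -0.64  0.68  2.36] [-0.14  0.04  0.21 -0.17  0.28  0.34 -0.26] [0.60026743 0.04959221 0.18987434] [-0.00211908  0.07428478 -0.0011674 ] [-0.00477697 -0.00269367  0.0032353 ]
CALL
[{"dx": -0.001, "dy": 0.018, "dz": -0.0, "wx": -0.01, "wy": -0.01, "wz": 0.01, "fingers": 0.3}, {"dx": -0.001, "dy": 0.017, "dz": -0.001, "wx": -0.01, "wy": -0.0, "wz": 0.0, "fingers": 0.3}, {"dx": -0.0, "dy": 0.018, "dz": -0.0, "wx": -0.01, "wy": -0.01, "wz": 0.01, "fingers": 0.3}, {"dx": -0.001, "dy": 0.018, "dz": -0.001, "wx": -0.01, "wy": -0.0, "wz": 0.01, "fingers": 0.3}, {"dx": -0.001, "dy": 0.018, "dz": 0.0, "wx": -0.01, "wy": -0.01, "wz": 0.0, "fingers": 0.3}]
```

Emit:
move_arm:
  targets:
    - {"dx": -0.001, "dy": 0.018, "dz": 0, "wx": -0.01, "wy": -0.01, "wz": 0.01, "fingers": 0.3}
    - {"dx": -0.001, "dy": 0.017, "dz": -0.001, "wx": -0.01, "wy": 0, "wz": 0, "fingers": 0.3}
    - {"dx": 0, "dy": 0.018, "dz": 0, "wx": -0.01, "wy": -0.01, "wz": 0.01, "fingers": 0.3}
    - {"dx": -0.001, "dy": 0.018, "dz": -0.001, "wx": -0.01, "wy": 0, "wz": 0.01, "fingers": 0.3}
    - {"dx": -0.001, "dy": 0.018, "dz": 0, "wx": -0.01, "wy": -0.01, "wz": 0, "fingers": 0.3}

```text
time_s: 5.78
tcp_pos: [0.6142, 0.054, 0.1452]
orientation: [-1.188, -1.732, 1.274]
wrist_force: [0.5, -0.3, -0.2]
finger_gap: 0.0309
```

```bash
python3 snap.py 3 wrist
python3 - <<'E'
from plan import *
N=Rt(YAW,TILT); g=tcp(S,N); s,p,M=cur(); print(s["joints"].round(2),s["joint_vel"].round(2),p,M.T@(g-p),R.from_matrix(M.T@N).as_rotvec())
rows([(g,N,4)],0.3)
E
```

```text
[-0.79  0.45  0.81  2.05 -0.76  0.61  2.47] [-0.02 -0.02  0.02  0.    0.04  0.03 -0.04] [0.61377277 0.05411994 0.14419043] [-0.00130777  0.02644522 -0.00070536] [0.00022525 0.00079009 0.00146348]
CALL
[{"dx": -0.001, "dy": 0.013, "dz": -0.0, "wx": 0.0, "wy": 0.0, "wz": 0.0, "fingers": 0.3}, {"dx": -0.0, "dy": 0.013, "dz": -0.001, "wx": 0.0, "wy": 0.0, "wz": 0.01, "fingers": 0.3}, {"dx": -0.001, "dy": 0.014, "dz": -0.0, "wx": 0.0, "wy": 0.01, "wz": 0.0, "fingers": 0.3}, {"dx": -0.001, "dy": 0.013, "dz": -0.0, "wx": 0.0, "wy": -0.0, "wz": 0.0, "fingers": 0.3}]
```

View pics/wrist3.png

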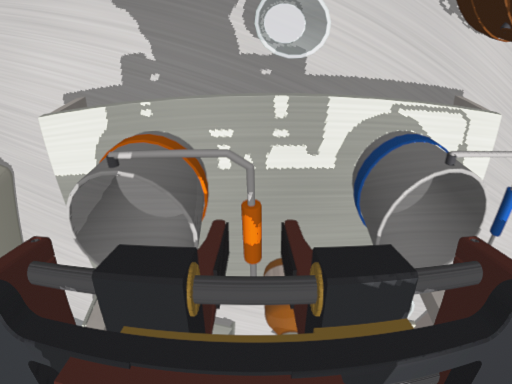

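Emit:
move_arm:
  targets:
    - {"dx": -0.001, "dy": 0.013, "dz": 0, "fingers": 0.3}
    - {"dx": 0, "dy": 0.013, "dz": -0.001, "fingers": 0.3}
    - {"dx": -0.001, "dy": 0.014, "dz": 0, "fingers": 0.3}
    - {"dx": -0.001, "dy": 0.013, "dz": 0, "fingers": 0.3}

```text
$.targets[0]: bad value
```

```bash
python3 snap.py 4 wrist side
python3 - <<'E'
from plan import *
from h import *
N=Rt(YAW,TILT); g=tcp(S,N); s,p,M=cur(); print(s["joints"].round(2),p,M.T@(g-p),R.from_matrix(M.T@N).as_rotvec(),s["wrist_force"])
print("grasp pt",p-PZ*M[:,1])
for t in (3,):
    u,v,i,d=sleeve("wrist",t,(215,290,160,290),.137); print(len(u),u.min(),u.max(),v.min(),v.max())
    Q=plane(u,v,i,.139); c=Q.mean(0); uu,ss,w=np.linalg.svd(Q-c); a=w[0]*np.sign(w[0][0]); t=(Q-c)@a
    print((c+a*(t.min()+t.max())/2).round(4),np.rad2deg(np.arctan2(a[1],a[0])).round(2),t.min().round(4),t.max().round(4))
import cv2
a=cv2.imread("pics/side4.png")[150:260,235:345]; cv2.imwrite("pics/sidez4.png",cv2.resize(a,None,fx=5,fy=5,interpolation=cv2.INTER_CUBIC))
E
```

```text
[-0.79  0.45  0.82  2.05 -0.76  0.61  2.46] [0.61393067 0.05377769 0.14544003] [-0.00092598  0.02763257 -0.00029585] [0.00084377 0.00024683 0.00121212] [-1.15897184  0.59856648  0.71818911]
grasp pt [0.60876555 0.05177071 0.16330014]
1103 241 261 200 263
[0.6166 0.0541 0.139 ] 21.58 -0.0235 0.0267
```

View pics/wrist4.png

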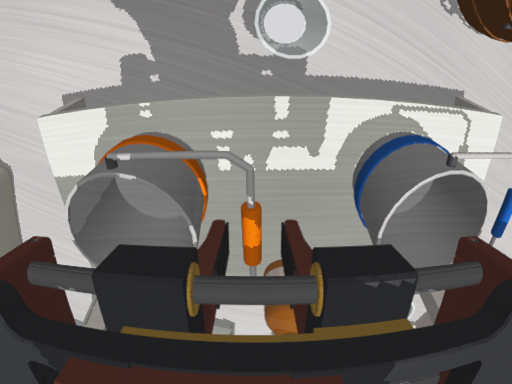

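View pics/sidez4.png

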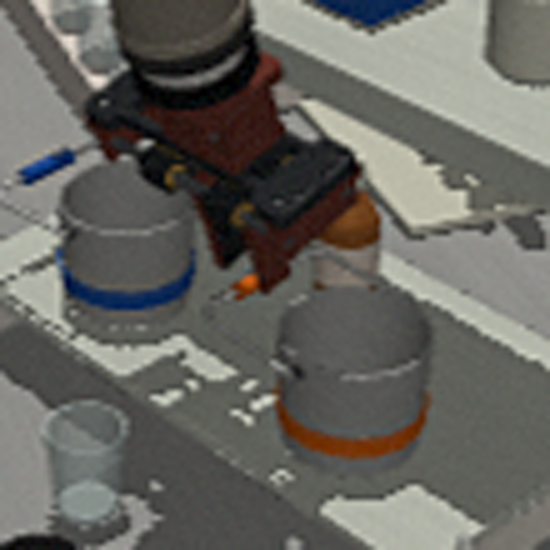

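Emit:
move_arm:
  targets:
    - {"dx": -0.001, "dy": 0.014, "dz": 0, "wx": 0, "wy": 0, "wz": 0, "fingers": 0.3}
    - {"dx": 0, "dy": 0.014, "dz": 0, "wx": 0, "wy": 0, "wz": 0, "fingers": 0.3}
    - {"dx": -0.001, "dy": 0.014, "dz": 0, "wx": 0, "wy": 0, "wz": 0, "fingers": 0.3}
    - {"dx": 0, "dy": 0.014, "dz": 0, "wx": 0, "wy": 0, "wz": 0, "fingers": 0.3}

```text
time_s: 6.42
tcp_pos: [0.6232, 0.056, 0.1179]
orientation: [-1.189, -1.732, 1.273]
wrist_force: [-0.6, 0.1, 0.2]
finger_gap: 0.0309
```

```bash
python3 snap.py 5 wrist side
python3 - <<'E'
from plan import *
from h import *
N=Rt(YAW,TILT); g=tcp(S,N); s,p,M=cur(); print(s["joints"].round(2),p,M.T@(g-p),R.from_matrix(M.T@N).as_rotvec(),s["wrist_force"])
import cv2
a=cv2.imread("pics/side5.png")[150:260,235:345]; b=cv2.imread("pics/wrist5.png")[120:340,130:380]; cv2.imwrite("pics/z5.png",np.hstack([cv2.resize(a,(400,400),interpolation=cv2.INTER_CUBIC),cv2.resize(b,(400,400))]))
E
```

```text
[-0.73  0.5   0.75  2.04 -0.83  0.57  2.52] [0.62270312 0.05608952 0.11744732] [ 9.52810331e-05 -1.77403882e-03  2.12527678e-05] [0.00135115 0.00033713 0.00123507] [-0.71042667 -0.30253984  0.14530837]
```

View pics/z5.png

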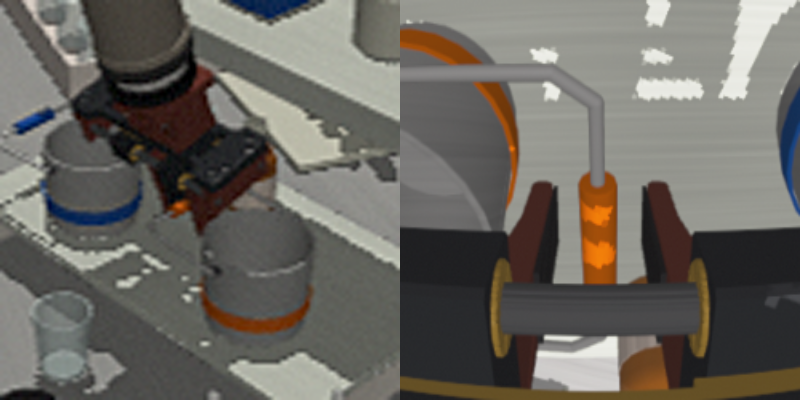

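Emit:
move_arm:
  targets:
    - {"dx": 0, "dy": -0.003, "dz": 0, "wx": 0, "wy": 0, "wz": 0, "fingers": 1}
    - {"dx": 0, "dy": 0, "dz": 0, "wx": 0, "wy": 0, "wz": 0, "fingers": 1}
    - {"dx": 0, "dy": 0, "dz": 0, "wx": 0, "wy": 0, "wz": 0, "fingers": 1}
    - {"dx": 0, "dy": 0, "dz": 0, "wx": 0, "wy": 0, "wz": 0, "fingers": 1}

```text
time_s: 7.02
tcp_pos: [0.6226, 0.0556, 0.1195]
orientation: [-1.189, -1.732, 1.274]
wrist_force: [0.8, 0.1, -0.4]
finger_gap: 0.0115
```

```bash
python3 snap.py 6 wrist side top
python3 - <<'E'
from plan import *
from h import *
s,p,M=cur(); print(s["joints"].round(2),p,"G",p-PZ*M[:,1],s["wrist_force"],s["finger_gap"])
a=cv2.imread("pics/side6.png")[150:260,235:345]; b=cv2.imread("pics/wrist6.png")[120:340,130:380]; cv2.imwrite("pics/z6.png",np.hstack([cv2.resize(a,(400,400),interpolation=cv2.INTER_CUBIC),cv2.resize(b,(400,400))]))
for n in ["side","top"]:
    p,d,i=load(n,6); P=pts(d,i)
    c=(.6453,-.022)
    for it in range(4):
        r=np.hypot(P[...,0]-c[0],P[...,1]-c[1]); m=(r>0.040)&(r<0.056)&(P[...,2]>0.134)&(P[...,2]<0.146)&(d>0); c=circ(P[m])
    print(n,np.round(c,4),m.sum())
E
```

```text
[-0.74  0.49  0.75  2.04 -0.83  0.57  2.52] [0.62258743 0.05563838 0.11949217] G [0.61739705 0.0536308  0.13734488] [ 0.56094966 -1.07142799 -0.4993456 ] 0.011150659762989063
side [ 0.6448 -0.0227  0.0466] 160
top [ 0.6465 -0.0213  0.0458] 66
```

View pics/z6.png

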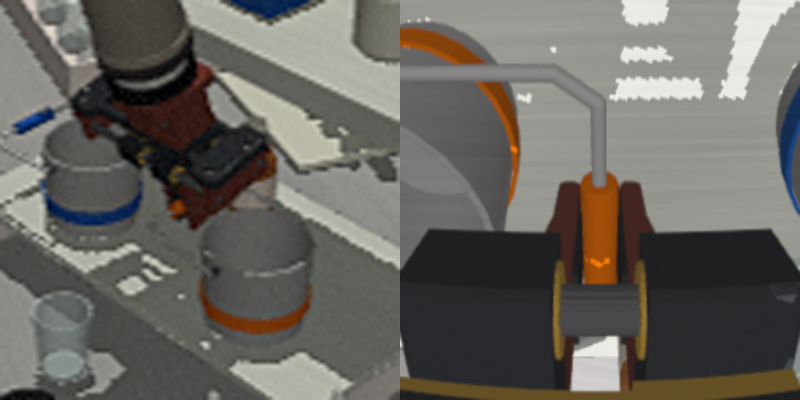

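```bash
cat >> plan.py <<'E'
EX=np.array([np.cos(np.deg2rad(YAW)),np.sin(np.deg2rad(YAW)),0]); EY=np.array([-EX[1],EX[0],0]); EZ=np.array([0,0,1.])
C=np.array([0.6174,0.0536,0.1373])-0.082*(np.sin(1.506)*EY+np.cos(1.506)*EZ)
def arc(a,r=0.082): return C+r*(np.sin(a)*EY+np.cos(a)*EZ)
E
python3 - <<'E'
from plan import *
N=Rt(YAW,TILT); print(C)
rows([(tcp(arc(a),N),N,1) for a in np.linspace(1.506,0.5,9)[1:]],1)
E
```

```text
[ 0.6467245  -0.02279294  0.13199042]
CALL
[{"dx": -0.003, "dy": -0.019, "dz": -0.006, "wx": 0.02, "wy": 0.0, "wz": 0.01, "fingers": 1}, {"dx": -0.005, "dy": -0.019, "dz": -0.006, "wx": 0.0, "wy": 0.0, "wz": -0.0, "fingers": 1}, {"dx": -0.008, "dy": -0.019, "dz": -0.006, "wx": 0.0, "wy": 0.0, "wz": -0.0, "fingers": 1}, {"dx": -0.009, "dy": -0.017, "dz": -0.005, "wx": 0.0, "wy": 0.0, "wz": -0.0, "fingers": 1}, {"dx": -0.013, "dy": -0.016, "dz": -0.005, "wx": 0.0, "wy": 0.0, "wz": -0.0, "fingers": 1}, {"dx": -0.014, "dy": -0.014, "dz": -0.004, "wx": 0.0, "wy": 0.0, "wz": -0.0, "fingers": 1}, {"dx": -0.016, "dy": -0.013, "dz": -0.004, "wx": 0.0, "wy": 0.0, "wz": -0.0, "fingers": 1}, {"dx": -0.017, "dy": -0.01, "dz": -0.003, "wx": 0.0, "wy": 0.0, "wz": -0.0, "fingers": 1}]
```

Emit:
move_arm:
  targets:
    - {"dx": -0.003, "dy": -0.019, "dz": -0.006, "wx": 0.02, "wy": 0, "wz": 0.01, "fingers": 1}
    - {"dx": -0.005, "dy": -0.019, "dz": -0.006, "wx": 0, "wy": 0, "wz": 0, "fingers": 1}
    - {"dx": -0.008, "dy": -0.019, "dz": -0.006, "wx": 0, "wy": 0, "wz": 0, "fingers": 1}
    - {"dx": -0.009, "dy": -0.017, "dz": -0.005, "wx": 0, "wy": 0, "wz": 0, "fingers": 1}

```text
time_s: 7.68
tcp_pos: [0.6273, 0.043, 0.1607]
orientation: [-1.189, -1.729, 1.276]
wrist_force: [-0.3, -0.8, -1.0]
finger_gap: 0.011
```

Run:
```python
from plan import *
N=Rt(YAW,TILT); s,p,M=cur(); G=p-PZ*M[:,1]; q=G-C; print("ex,ey,z",q@EX,q@EY,q[2],"r",np.hypot(q@EY,q[2]),"a",np.arctan2(q@EY,q[2]),R.from_matrix(M.T@N).as_rotvec(),s["joints"].round(2))
a0=np.arctan2(q@EY,q[2])
rows([(tcp(arc(a),N),N,1) for a in np.linspace(a0,0.3,7)[1:]],1)
```

```text
ex,ey,z -0.00011715537781465448 0.06841499195364519 0.046621939569825604 r 0.08279019491020544 a 0.9726233933356255 [-0.00034937  0.00011421 -0.00072354] [-0.78  0.45  0.84  2.01 -0.74  0.66  2.45]
CALL
[{"dx": -0.012, "dy": -0.013, "dz": -0.004, "wx": -0.0, "wy": 0.0, "wz": -0.01, "fingers": 1}, {"dx": -0.013, "dy": -0.013, "dz": -0.004, "wx": -0.0, "wy": 0.0, "wz": 0.0, "fingers": 1}, {"dx": -0.014, "dy": -0.011, "dz": -0.004, "wx": -0.0, "wy": 0.0, "wz": 0.0, "fingers": 1}, {"dx": -0.016, "dy": -0.009, "dz": -0.003, "wx": -0.0, "wy": 0.0, "wz": 0.0, "fingers": 1}, {"dx": -0.016, "dy": -0.008, "dz": -0.002, "wx": -0.0, "wy": 0.0, "wz": 0.0, "fingers": 1}, {"dx": -0.017, "dy": -0.007, "dz": -0.002, "wx": -0.0, "wy": 0.0, "wz": 0.0, "fingers": 1}]
```

Emit:
move_arm:
  targets:
    - {"dx": -0.012, "dy": -0.013, "dz": -0.004, "wx": 0, "wy": 0, "wz": -0.01, "fingers": 1}
    - {"dx": -0.013, "dy": -0.013, "dz": -0.004, "wx": 0, "wy": 0, "wz": 0, "fingers": 1}
    - {"dx": -0.014, "dy": -0.011, "dz": -0.004, "wx": 0, "wy": 0, "wz": 0, "fingers": 1}
    - {"dx": -0.016, "dy": -0.009, "dz": -0.003, "wx": 0, "wy": 0, "wz": 0, "fingers": 1}
    - {"dx": -0.016, "dy": -0.008, "dz": -0.002, "wx": 0, "wy": 0, "wz": 0, "fingers": 1}
    - {"dx": -0.017, "dy": -0.007, "dz": -0.002, "wx": 0, "wy": 0, "wz": 0, "fingers": 1}

```text
time_s: 8.43
tcp_pos: [0.6435, -0.0009, 0.1947]
orientation: [-1.187, -1.729, 1.276]
wrist_force: [0.1, -0.1, -2.1]
finger_gap: 0.0115
```

```bash
python3 snap.py 7 wrist side top
cat > chk.py <<'E'
import sys
from plan import *
from h import *
def rim(t,c0=(.6453,-.022),z=.14):
    for n in ["side","top"]:
        p,d,i=load(n,t); P=pts(d,i); c=c0
        for it in range(4):
            r=np.hypot(P[...,0]-c[0],P[...,1]-c[1]); m=(r>0.040)&(r<0.056)&(P[...,2]>z-.006)&(P[...,2]<z+.006)&(d>0); c=circ(P[m])
        print(n,np.round(c,4),m.sum(),np.percentile(P[m][:,2],90))
E
python3 - <<'E'
from chk import *
N=Rt(YAW,TILT); s,p,M=cur(); G=p-PZ*M[:,1]; q=G-C; print("ex,ey,z",q@EX,q@EY,q[2],"r",np.hypot(q@EY,q[2]),"a",np.arctan2(q@EY,q[2]),R.from_matrix(M.T@N).as_rotvec(),s["joints"].round(2),s["wrist_force"])
rim(7)
a=cv2.imread("pics/side7.png")[130:260,225:355]; b=cv2.imread("pics/wrist7.png")[80:340,80:380]; cv2.imwrite("pics/z7.png",np.hstack([cv2.resize(a,(400,400),interpolation=cv2.INTER_CUBIC),cv2.resize(b,(400,400))]))
a0=np.arctan2(q@EY,q[2])
rows([(tcp(arc(a,.0825),N),N,1) for a in np.linspace(a0,0.0,5)[1:]],1)
E
```

```text
ex,ey,z -0.0003762867792110056 0.021203152807575492 0.08106225422758229 r 0.0837893952086932 a 0.25583460789102414 [-6.92890544e-05 -1.03338700e-03  3.84643450e-04] [-0.71  0.44  0.87  1.94 -0.7   0.75  2.48] [-0.54810888  0.24315893  2.87340812]
side [ 0.641  -0.0159  0.0464] 160 0.14151207175123337
top [ 0.6419 -0.0145  0.0462] 40 0.14233270092151634
CALL
[{"dx": -0.011, "dy": 0.0, "dz": -0.001, "wx": -0.0, "wy": -0.01, "wz": 0.0, "fingers": 1}, {"dx": -0.01, "dy": -0.001, "dz": -0.0, "wx": -0.0, "wy": -0.0, "wz": 0.0, "fingers": 1}, {"dx": -0.011, "dy": -0.001, "dz": -0.0, "wx": -0.0, "wy": -0.0, "wz": 0.0, "fingers": 1}, {"dx": -0.01, "dy": -0.001, "dz": -0.001, "wx": -0.0, "wy": -0.0, "wz": 0.0, "fingers": 1}]
```

View pics/z7.png

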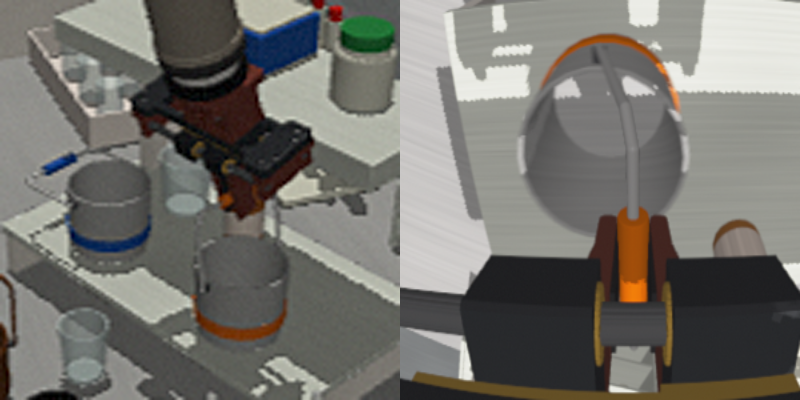

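Emit:
move_arm:
  targets:
    - {"dx": -0.008, "dy": -0.001, "dz": 0, "wx": 0, "wy": -0.01, "wz": 0, "fingers": 1}
    - {"dx": -0.008, "dy": -0.001, "dz": 0, "wx": 0, "wy": 0, "wz": 0, "fingers": 1}
    - {"dx": -0.007, "dy": 0, "dz": 0, "wx": 0, "wy": 0, "wz": 0, "fingers": 1}

```text
time_s: 8.95
tcp_pos: [0.6479, -0.0115, 0.1962]
orientation: [-1.187, -1.731, 1.275]
wrist_force: [-1.5, -0.3, 2.2]
finger_gap: 0.0114
```

```bash
python3 snap.py 8 wrist side top
python3 - <<'E'
from chk import *
N=Rt(YAW,TILT); s,p,M=cur(); G=p-PZ*M[:,1]; q=G-C; print("G",G,"ex,ey,z",q@EX,q@EY,q[2],R.from_matrix(M.T@N).as_rotvec(),s["joints"].round(2),s["wrist_force"])
rim(8)
a=cv2.imread("pics/side8.png")[130:260,225:355]; b=cv2.imread("pics/wrist8.png")[80:340,80:380]; cv2.imwrite("pics/z8.png",np.hstack([cv2.resize(a,(400,400),interpolation=cv2.INTER_CUBIC),cv2.resize(b,(400,400))]))
E
```

```text
G [ 0.64273726 -0.01383632  0.21405465] ex,ey,z -0.0005126470166099775 0.009790627372353531 0.0820642353745018 [-2.34817377e-05  6.60491319e-04  1.07441455e-03] [-0.69  0.44  0.87  1.92 -0.7   0.76  2.5 ] [-1.04444349 -0.79251109  2.2683479 ]
side [ 0.6411 -0.0158  0.0467] 152 0.1416892806331172
top [ 0.6415 -0.0156  0.0469] 51 0.14299293040267536
```

View pics/z8.png

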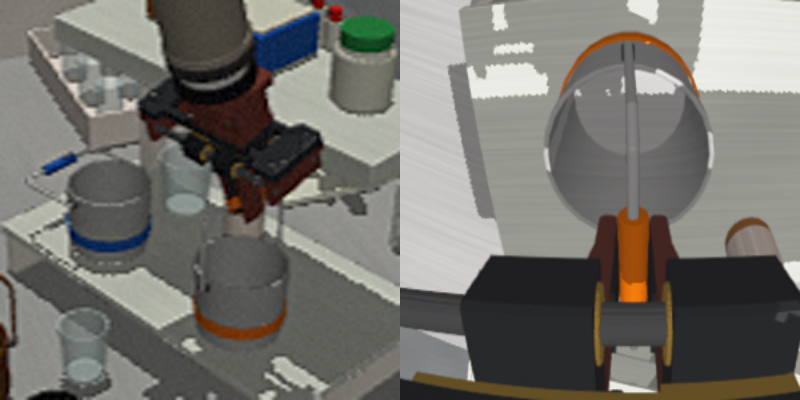

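Run:
```python
from chk import *
N=Rt(YAW,TILT); s,p,M=cur()
sh=np.array([-.927,-.375,0])
a=p+[0,0,.008]; b=a+.06*sh+[0,0,.01]
rows([(a,N,3),(b,N,5)],1)
# obstacles
p,d,i=load("top",8); P=pts(d,i)
for nm,(u,v) in dict(beaker=(278,205),jar=(322,229),brown1=(223,245),brown2=(277,242),yellow=(352,267)).items():
    print(nm,np.median(P[v-3:v+4,u-3:u+4].reshape(-1,3),0).round(3),np.percentile(P[v-14:v+15,u-14:u+15,2],99).round(3))
```

```text
CALL
[{"dx": 0.0, "dy": -0.005, "dz": -0.002, "wx": -0.0, "wy": 0.0, "wz": 0.0, "fingers": 1}, {"dx": 0.0, "dy": -0.005, "dz": -0.001, "wx": -0.0, "wy": 0.0, "wz": 0.01, "fingers": 1}, {"dx": 0.0, "dy": -0.005, "dz": -0.002, "wx": -0.0, "wy": 0.01, "wz": 0.0, "fingers": 1}, {"dx": -0.0, "dy": -0.011, "dz": 0.022, "wx": -0.0, "wy": -0.0, "wz": 0.0, "fingers": 1}, {"dx": -0.001, "dy": -0.011, "dz": 0.022, "wx": -0.0, "wy": -0.0, "wz": 0.0, "fingers": 1}, {"dx": -0.0, "dy": -0.011, "dz": 0.021, "wx": -0.0, "wy": -0.0, "wz": 0.0, "fingers": 1}, {"dx": -0.001, "dy": -0.011, "dz": 0.022, "wx": -0.0, "wy": -0.0, "wz": 0.0, "fingers": 1}, {"dx": -0.0, "dy": -0.011, "dz": 0.022, "wx": -0.0, "wy": -0.0, "wz": 0.0, "fingers": 1}]
beaker [0.491 0.031 0.005] 0.069
jar [0.418 0.012 0.674] 0.69
brown1 [0.354 0.212 0.157] 0.163
brown2 [0.366 0.038 0.008] 0.683
yellow [ 0.286 -0.224  0.006] 0.677
```

Emit:
move_arm:
  targets:
    - {"dx": 0, "dy": -0.005, "dz": -0.002, "wx": 0, "wy": 0, "wz": 0, "fingers": 1}
    - {"dx": 0, "dy": -0.005, "dz": -0.001, "wx": 0, "wy": 0, "wz": 0.01, "fingers": 1}
    - {"dx": 0, "dy": -0.005, "dz": -0.002, "wx": 0, "wy": 0.01, "wz": 0, "fingers": 1}

```text
time_s: 9.48
tcp_pos: [0.6467, -0.0109, 0.2029]
orientation: [-1.185, -1.728, 1.277]
wrist_force: [-0.0, -0.4, -3.1]
finger_gap: 0.0114
```

```bash
python3 snap.py 9 wrist side
python3 - <<'E'
from chk import *
N=Rt(YAW,TILT); s,p,M=cur(); G=p-PZ*M[:,1]; q=G-C; print("G",G,"ex,ey,z",q@EX,q@EY,q[2],R.from_matrix(M.T@N).as_rotvec(),s["joints"].round(2),s["wrist_force"],s["finger_gap"])
a=cv2.imread("pics/side9.png")[130:260,225:355]; b=cv2.imread("pics/wrist9.png")[80:340,80:380]; cv2.imwrite("pics/z9.png",np.hstack([cv2.resize(a,(400,400),interpolation=cv2.INTER_CUBIC),cv2.resize(b,(400,400))]))
E
```

```text
G [ 0.6420242  -0.01289383  0.22112843] ex,ey,z -0.0008405882633747474 0.010926059515382617 0.0891380066826345 [-0.00225958  0.0003895   0.00114888] [-0.7   0.43  0.88  1.92 -0.69  0.77  2.49] [-0.43886949 -0.2339593  -3.28032748] 0.011633903666724116
```

View pics/z9.png

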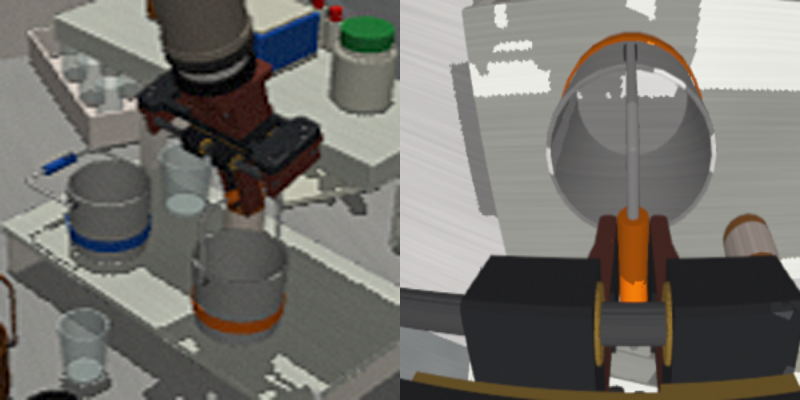

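Emit:
move_arm:
  targets:
    - {"dx": 0, "dy": -0.009, "dz": 0.012, "wx": 0, "wy": 0, "wz": 0, "fingers": 1}
    - {"dx": 0, "dy": -0.011, "dz": 0.018, "wx": 0, "wy": 0, "wz": 0, "fingers": 1}
    - {"dx": -0.001, "dy": -0.011, "dz": 0.022, "wx": 0, "wy": 0, "wz": 0, "fingers": 1}
    - {"dx": 0, "dy": -0.011, "dz": 0.022, "wx": 0, "wy": 0, "wz": 0, "fingers": 1}
    - {"dx": -0.001, "dy": -0.011, "dz": 0.022, "wx": 0, "wy": 0, "wz": 0, "fingers": 1}
    - {"dx": 0, "dy": -0.011, "dz": 0.022, "wx": 0, "wy": 0, "wz": 0, "fingers": 1}

```text
time_s: 10.32
tcp_pos: [0.5814, -0.0376, 0.2172]
orientation: [-1.186, -1.728, 1.276]
wrist_force: [0.7, -0.4, -2.6]
finger_gap: 0.0112
```

```bash
python3 snap.py 10 wrist side
python3 - <<'E'
from chk import *
N=Rt(YAW,TILT); s,p,M=cur(); G=p-PZ*M[:,1]; print("G",G,R.from_matrix(M.T@N).as_rotvec(),s["joints"].round(2),s["wrist_force"],s["finger_gap"])
a=cv2.imread("pics/side10.png")[110:290,195:375]; b=cv2.imread("pics/wrist10.png")[80:340,80:380]; cv2.imwrite("pics/z10.png",np.hstack([cv2.resize(a,(400,400),interpolation=cv2.INTER_CUBIC),cv2.resize(b,(400,400))]))
E
```

```text
G [ 0.57576847 -0.04006843  0.23505294] [-0.00278344 -0.00181819  0.00203239] [-0.77  0.29  0.96  2.04 -0.58  0.74  2.48] [ 0.05767894 -0.75263015 -3.6276751 ] 0.011313403546142404
```

View pics/z10.png

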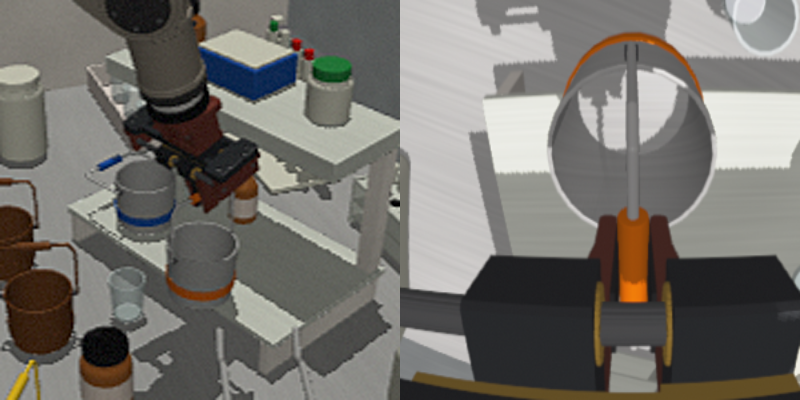

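```bash
cat >> plan.py <<'E'
SEAT=np.array([0.500,-0.3525,0.250]); SY=-18.2
SX=np.array([np.cos(np.deg2rad(SY)),np.sin(np.deg2rad(SY)),0]); SYV=np.array([-SX[1],SX[0],0])
E
python3 - <<'E'
from plan import *
s,p,M=cur(); G=p-PZ*M[:,1]
E=SEAT+.095*SYV; E[2]=.292; print(E)
wps=[]
n=16
for k in range(1,n+1):
    f=k/n; f=f*f*(3-2*f); fz=min(1,k/9); 
    N=Rt(YAW+(SY-YAW)*f,TILT); g=G+(E-G)*f; g[2]=G[2]+(E[2]-G[2])*fz
    wps.append((tcp(g,N),N,1))
rows(wps,1)
E
```

```text
[ 0.52967182 -0.26225266  0.292     ]
CALL
[{"dx": -0.004, "dy": -0.013, "dz": -0.001, "wx": -0.03, "wy": 0.06, "wz": 0.04, "fingers": 1}, {"dx": -0.013, "dy": -0.014, "dz": 0.003, "wx": 0.0, "wy": 0.2, "wz": 0.07, "fingers": 1}, {"dx": -0.019, "dy": -0.016, "dz": 0.008, "wx": 0.0, "wy": 0.33, "wz": 0.1, "fingers": 1}, {"dx": -0.026, "dy": -0.016, "dz": 0.009, "wx": 0.0, "wy": 0.41, "wz": 0.13, "fingers": 1}, {"dx": -0.032, "dy": -0.017, "dz": 0.011, "wx": 0.0, "wy": 0.5, "wz": 0.15, "fingers": 1}, {"dx": -0.035, "dy": -0.016, "dz": 0.011, "wx": 0.0, "wy": 0.55, "wz": 0.17, "fingers": 1}, {"dx": -0.039, "dy": -0.017, "dz": 0.01, "wx": 0.0, "wy": 0.59, "wz": 0.18, "fingers": 1}, {"dx": -0.042, "dy": -0.015, "dz": 0.008, "wx": 0.0, "wy": 0.61, "wz": 0.19, "fingers": 1}]
CALL
[{"dx": -0.042, "dy": -0.015, "dz": 0.006, "wx": 0.0, "wy": 0.61, "wz": 0.19, "fingers": 1}, {"dx": -0.041, "dy": -0.002, "dz": 0.006, "wx": 0.0, "wy": 0.59, "wz": 0.18, "fingers": 1}, {"dx": -0.039, "dy": -0.001, "dz": 0.004, "wx": 0.0, "wy": 0.55, "wz": 0.17, "fingers": 1}, {"dx": -0.034, "dy": -0.001, "dz": 0.001, "wx": 0.0, "wy": 0.5, "wz": 0.16, "fingers": 1}, {"dx": -0.03, "dy": 0.0, "dz": 0.0, "wx": 0.0, "wy": 0.41, "wz": 0.13, "fingers": 1}, {"dx": -0.023, "dy": 0.0, "dz": -0.001, "wx": 0.0, "wy": 0.33, "wz": 0.1, "fingers": 1}, {"dx": -0.014, "dy": 0.001, "dz": -0.001, "wx": 0.0, "wy": 0.2, "wz": 0.06, "fingers": 1}, {"dx": -0.005, "dy": -0.0, "dz": -0.0, "wx": 0.0, "wy": 0.08, "wz": 0.02, "fingers": 1}]
```

Emit:
move_arm:
  targets:
    - {"dx": -0.004, "dy": -0.013, "dz": -0.001, "wx": -0.03, "wy": 0.06, "wz": 0.04, "fingers": 1}
    - {"dx": -0.013, "dy": -0.014, "dz": 0.003, "wx": 0.0, "wy": 0.2, "wz": 0.07, "fingers": 1}
    - {"dx": -0.019, "dy": -0.016, "dz": 0.008, "wx": 0.0, "wy": 0.33, "wz": 0.1, "fingers": 1}
    - {"dx": -0.026, "dy": -0.016, "dz": 0.009, "wx": 0.0, "wy": 0.41, "wz": 0.13, "fingers": 1}
    - {"dx": -0.032, "dy": -0.017, "dz": 0.011, "wx": 0.0, "wy": 0.5, "wz": 0.15, "fingers": 1}
    - {"dx": -0.035, "dy": -0.016, "dz": 0.011, "wx": 0.0, "wy": 0.55, "wz": 0.17, "fingers": 1}
    - {"dx": -0.039, "dy": -0.017, "dz": 0.01, "wx": 0.0, "wy": 0.59, "wz": 0.18, "fingers": 1}
    - {"dx": -0.042, "dy": -0.015, "dz": 0.008, "wx": 0.0, "wy": 0.61, "wz": 0.19, "fingers": 1}

```text
time_s: 11.42
tcp_pos: [0.5569, -0.1579, 0.272]
orientation: [-1.427, -1.431, 1.053]
wrist_force: [1.0, 0.1, -3.1]
finger_gap: 0.0114
```

Run:
```python
from plan import *
s,p,M=cur(); G=p-PZ*M[:,1]; print("G",G,s["joints"].round(2),s["joint_vel"].round(2),s["wrist_force"],s["finger_gap"])
x=M[:,0]; yaw=np.rad2deg(np.arctan2(-x[0],x[1])); print("yaw",yaw,"tilt",np.arccos(-M[2,1]),x[2])
E=SEAT+.095*SYV; E[2]=.292; print(E)
wps=[]
n=8
for k in range(1,n+1):
    f=k/n; f=f*f*(3-2*f)*.4+ .6*np.sin(f*np.pi/2)
    N=Rt(yaw+(SY-yaw)*f,TILT); g=G+(E-G)*f; wps.append((tcp(g,N),N,1))
rows(wps,1)
```

```text
G [ 0.55135114 -0.15787436  0.28981589] [-0.82  0.23  1.21  2.01 -0.44  0.81  2.19] [ 0.04 -0.    0.29 -0.06  0.09  0.08 -0.31] [ 1.0160106   0.11081986 -3.08792868] 0.011415482349954972
yaw 0.1738609271571997 tilt 0.30250073389783405 -0.00039328385287396017
[ 0.52967182 -0.26225266  0.292     ]
CALL
[{"dx": -0.028, "dy": -0.002, "dz": 0.006, "wx": 0.03, "wy": 0.41, "wz": 0.12, "fingers": 1}, {"dx": -0.034, "dy": -0.003, "dz": 0.005, "wx": -0.01, "wy": 0.49, "wz": 0.15, "fingers": 1}, {"dx": -0.036, "dy": -0.002, "dz": 0.003, "wx": 0.0, "wy": 0.51, "wz": 0.16, "fingers": 1}, {"dx": -0.036, "dy": -0.001, "dz": 0.002, "wx": 0.0, "wy": 0.5, "wz": 0.16, "fingers": 1}, {"dx": -0.032, "dy": -0.001, "dz": 0.0, "wx": 0.0, "wy": 0.46, "wz": 0.14, "fingers": 1}, {"dx": -0.026, "dy": 0.0, "dz": -0.001, "wx": 0.0, "wy": 0.36, "wz": 0.11, "fingers": 1}, {"dx": -0.017, "dy": 0.0, "dz": -0.001, "wx": 0.0, "wy": 0.25, "wz": 0.08, "fingers": 1}, {"dx": -0.006, "dy": 0.0, "dz": -0.001, "wx": 0.0, "wy": 0.08, "wz": 0.03, "fingers": 1}]
```

Emit:
move_arm:
  targets:
    - {"dx": -0.028, "dy": -0.002, "dz": 0.006, "wx": 0.03, "wy": 0.41, "wz": 0.12, "fingers": 1}
    - {"dx": -0.034, "dy": -0.003, "dz": 0.005, "wx": -0.01, "wy": 0.49, "wz": 0.15, "fingers": 1}
    - {"dx": -0.036, "dy": -0.002, "dz": 0.003, "wx": 0.0, "wy": 0.51, "wz": 0.16, "fingers": 1}
    - {"dx": -0.03, "dy": -0.001, "dz": 0.002, "wx": 0.0, "wy": 0.4, "wz": 0.13, "fingers": 1}

```text
time_s: 11.92
tcp_pos: [0.5422, -0.2257, 0.2738]
orientation: [-1.535, -1.255, 0.924]
wrist_force: [-0.2, -0.1, -4.3]
finger_gap: 0.0115
```

Run:
```python
from plan import *
s,p,M=cur(); G=p-PZ*M[:,1]; print("G",G,s["joints"].round(3),s["joint_vel"].round(2),s["wrist_force"],s["finger_gap"])
x=M[:,0]; yaw=np.rad2deg(np.arctan2(-x[0],x[1])); print("yaw",yaw,"tilt",np.arccos(-M[2,1]),x[2])
E=SEAT+.095*SYV; E[2]=.292; print(E)
wps=[]
n=4
for k in range(1,n+1):
    f=k/n; f=np.sin(f*np.pi/2)
    N=Rt(yaw+(SY-yaw)*f,TILT); g=G+(E-G)*f; wps.append((tcp(g,N),N,1))
rows(wps,1)
```

```text
G [ 0.53672921 -0.22463254  0.29166084] [-0.73   0.273  1.254  1.992 -0.474  0.817  2.131] [ 0.19  0.1   0.06 -0.03 -0.07  0.02 -0.09] [-0.19679405 -0.08785194 -4.2989303 ] 0.011455198253699719
yaw -11.465316688600172 tilt 0.30081351256616523 0.00012594037636198818
[ 0.52967182 -0.26225266  0.292     ]
CALL
[{"dx": -0.03, "dy": -0.0, "dz": -0.0, "wx": 0.01, "wy": 0.43, "wz": 0.13, "fingers": 1}, {"dx": -0.025, "dy": 0.0, "dz": -0.002, "wx": -0.0, "wy": 0.36, "wz": 0.12, "fingers": 1}, {"dx": -0.017, "dy": 0.0, "dz": -0.001, "wx": -0.0, "wy": 0.25, "wz": 0.07, "fingers": 1}, {"dx": -0.006, "dy": 0.001, "dz": -0.001, "wx": -0.0, "wy": 0.08, "wz": 0.03, "fingers": 1}]
```

Emit:
move_arm:
  targets:
    - {"dx": -0.028, "dy": 0, "dz": 0, "wx": 0.01, "wy": 0.43, "wz": 0.13, "fingers": 1}
    - {"dx": -0.025, "dy": 0.0, "dz": -0.002, "wx": 0, "wy": 0.36, "wz": 0.12, "fingers": 1}
    - {"dx": -0.016, "dy": 0.0, "dz": -0.001, "wx": 0, "wy": 0.25, "wz": 0.07, "fingers": 1}
    - {"dx": -0.006, "dy": 0.001, "dz": -0.001, "wx": 0, "wy": 0.06, "wz": 0.02, "fingers": 1}

```text
time_s: 12.42
tcp_pos: [0.5342, -0.2659, 0.2736]
orientation: [-1.593, -1.144, 0.845]
wrist_force: [0.1, -0.5, -3.5]
finger_gap: 0.0111
```

```bash
python3 snap.py 11 wrist side top
python3 - <<'E'
from chk import *
s,p,M=cur(); G=p-PZ*M[:,1]; print("G",G,s["joints"].round(2),s["wrist_force"],s["finger_gap"],s["time_s"])
x=M[:,0]; print("yaw",np.rad2deg(np.arctan2(-x[0],x[1])),"tilt",np.arccos(-M[2,1]),x[2]); q=G-SEAT; print("rel seat",q@SX,q@SYV,q[2])
a=cv2.imread("pics/side11.png")[134:384,195:445]; b=cv2.imread("pics/wrist11.png")[80:340,80:380]; cv2.imwrite("pics/z11.png",np.hstack([cv2.resize(a,(400,400),interpolation=cv2.INTER_CUBIC),cv2.resize(b,(400,400))]))
E
```

```text
G [ 0.52918528 -0.2635637   0.2913978 ] [-0.66  0.31  1.26  1.97 -0.51  0.83  2.1 ] [ 0.88468732  0.33248039 -2.83161674] 0.011074163441888852 12.575
yaw -18.534156142863083 tilt 0.29891887387248006 -0.0003893056568819997
rel seat -5.271680400081571e-05 0.09360258301205578 0.04139780315971586
```

View pics/z11.png

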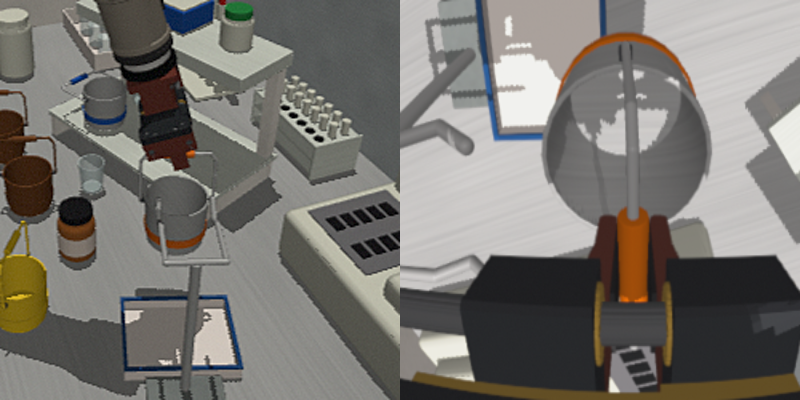

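View pics/top11.png

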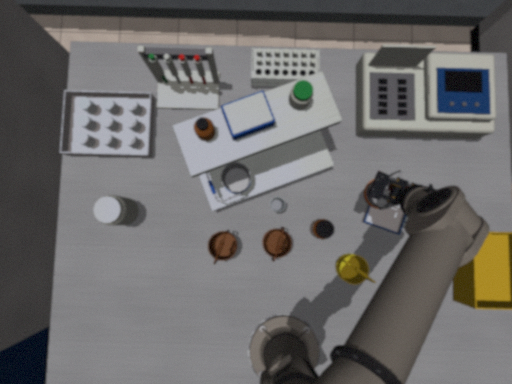

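```bash
python3 - <<'E'
from chk import *
p,d,i=load("wrist",11); q=p.astype(int)
m=((q[...,0]-q[...,2])>50)&((q[...,0]-q[...,1])>35); m[:,:235]=0; m[:,270:]=0; m[:190]=0; m[290:]=0
v,u=np.nonzero(m); print(u.min(),u.max(),v.min(),v.max())
for r in range(v.min(),v.min()+12): print(r,u[v==r].min(),u[v==r].max(),end="; ")
s,pp,M=cur(); G=pp-PZ*M[:,1]; L=-np.cross(M[:,0],[0,0,1.]); L=np.cross(M[:,0],[0,0,1]); L/=np.linalg.norm(L); print("L",L,SX)
def along(u,v):
    o,dr=fray(np.array(u),np.array(v),i); A=np.stack([L,-dr],1); t=np.linalg.lstsq(A,o-G,rcond=None); return t[0][0], np.sqrt(t[1])
print(along(252.5,v.min()+2.0), along(252.5,v.min()), along(252.5,v.min()+4))
E
python3 - <<'E'
import cv2
b=cv2.imread("pics/wrist11.png")[90:300,190:320]; cv2.imwrite("pics/w11z.png",cv2.resize(b,None,fx=2.8,fy=2.8,interpolation=cv2.INTER_NEAREST))
E
```

```text
243 266 214 276
214 249 249; 215 248 261; 216 246 263; 217 245 264; 218 244 265; 219 243 265; 220 243 265; 221 243 266; 222 243 266; 223 243 266; 224 243 266; 225 243 266; L [ 0.94813433 -0.31786993  0.        ] [ 0.94997205 -0.31233492  0.        ]
(np.float64(-0.024094136702191054), array([0.00119986])) (np.float64(-0.025291823468102992), array([0.00119268])) (np.float64(-0.022884633470396425), array([0.00120713]))
```

View pics/w11z.png

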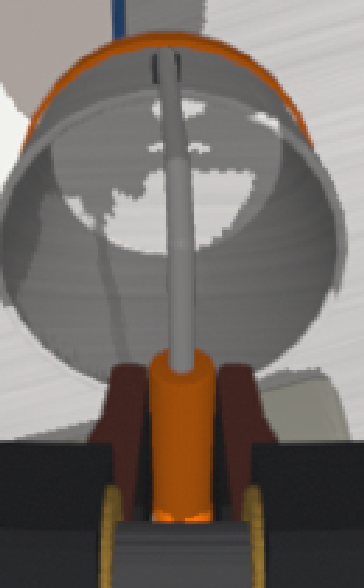

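Run:
```python
from plan import *
N=Rt(SY,TILT); T=SEAT+.0005*SX; T[2]=.290
s,p,M=cur(); G=p-PZ*M[:,1]
wps=[]
for k in range(1,9):
    f=k/8; f=.4*f+.6*np.sin(f*np.pi/2)
    wps.append((tcp(G+(T-G)*f,N),N,1))
rows(wps,1)
```

```text
CALL
[{"dx": -0.031, "dy": 0.001, "dz": -0.0, "wx": -0.01, "wy": -0.05, "wz": -0.02, "fingers": 1}, {"dx": -0.031, "dy": 0.0, "dz": -0.0, "wx": -0.0, "wy": -0.0, "wz": -0.0, "fingers": 1}, {"dx": -0.028, "dy": 0.001, "dz": -0.0, "wx": -0.0, "wy": -0.0, "wz": -0.0, "fingers": 1}, {"dx": -0.027, "dy": -0.0, "dz": -0.0, "wx": -0.0, "wy": -0.0, "wz": -0.0, "fingers": 1}, {"dx": -0.023, "dy": 0.0, "dz": -0.0, "wx": -0.0, "wy": -0.0, "wz": -0.0, "fingers": 1}, {"dx": -0.02, "dy": 0.001, "dz": -0.0, "wx": -0.0, "wy": -0.0, "wz": -0.0, "fingers": 1}, {"dx": -0.016, "dy": -0.0, "dz": -0.0, "wx": -0.0, "wy": -0.0, "wz": -0.0, "fingers": 1}, {"dx": -0.011, "dy": 0.0, "dz": -0.001, "wx": -0.0, "wy": -0.0, "wz": -0.0, "fingers": 1}]
```

Emit:
move_arm:
  targets:
    - {"dx": -0.015, "dy": 0, "dz": 0, "wx": -0.01, "wy": -0.05, "wz": -0.02, "fingers": 1}
    - {"dx": -0.025, "dy": 0, "dz": 0, "wx": 0, "wy": 0, "wz": 0, "fingers": 1}
    - {"dx": -0.03, "dy": 0, "dz": 0, "wx": 0, "wy": 0, "wz": 0, "fingers": 1}
    - {"dx": -0.03, "dy": 0, "dz": 0, "wx": 0, "wy": 0, "wz": 0, "fingers": 1}
    - {"dx": -0.03, "dy": 0, "dz": 0, "wx": 0, "wy": 0, "wz": 0, "fingers": 1}
    - {"dx": -0.025, "dy": 0, "dz": 0, "wx": 0, "wy": 0, "wz": 0, "fingers": 1}
    - {"dx": -0.018, "dy": 0, "dz": 0, "wx": 0, "wy": 0, "wz": 0, "fingers": 1}
    - {"dx": -0.008, "dy": 0, "dz": 0, "wx": 0, "wy": 0, "wz": 0, "fingers": 1}

```text
time_s: 13.58
tcp_pos: [0.5036, -0.3574, 0.274]
orientation: [-1.591, -1.152, 0.848]
wrist_force: [-0.1, -0.0, -2.4]
finger_gap: 0.011
```

```bash
python3 snap.py 12 wrist side top
python3 - <<'E'
from chk import *
s,p,M=cur(); G=p-PZ*M[:,1]; print("G",G,s["joints"].round(2),s["wrist_force"],s["finger_gap"],s["time_s"])
x=M[:,0]; print("yaw",np.rad2deg(np.arctan2(-x[0],x[1])),"tilt",np.arccos(-M[2,1]),x[2]); q=G-SEAT; print("rel seat",q@SX,q@SYV,q[2])
a=cv2.imread("pics/side12.png")[204:384,225:405]; b=cv2.imread("pics/wrist12.png"); cv2.imwrite("pics/z12.png",cv2.resize(a,(600,600),interpolation=cv2.INTER_CUBIC))
E
```

```text
G [ 0.49880519 -0.35487197  0.29178272] [-0.36  0.34  1.15  1.92 -0.58  0.87  2.31] [-0.32020168  0.16689134 -3.39178377] 0.01127981958749801 13.725
yaw -18.117438366808194 tilt 0.3012640200389494 0.0004019655179985926
rel seat -0.0003941865521378574 -0.002626487007618222 0.04178272394190202
```

View pics/z12.png

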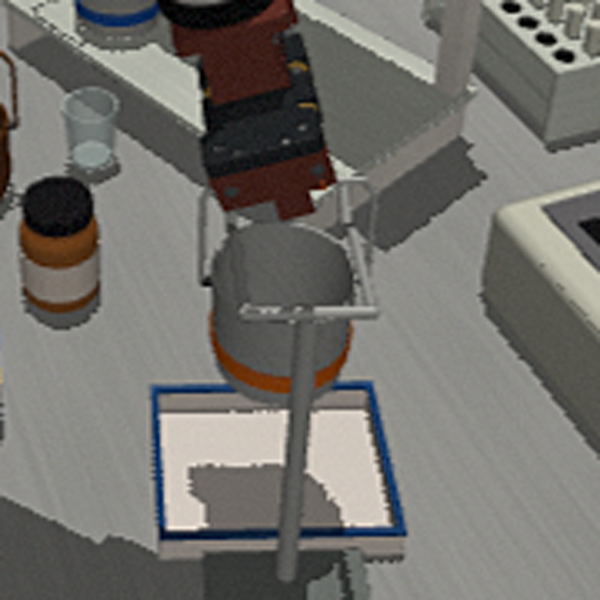

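View pics/wrist12.png

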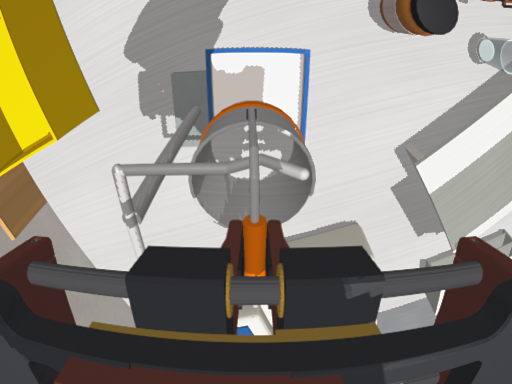

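Run:
```python
import cv2
b=cv2.imread("pics/wrist12.png")[130:230,180:320]; cv2.imwrite("pics/w12z.png",cv2.resize(b,None,fx=5.5,fy=5.5,interpolation=cv2.INTER_NEAREST))
```

```text
(no output)
```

View pics/w12z.png

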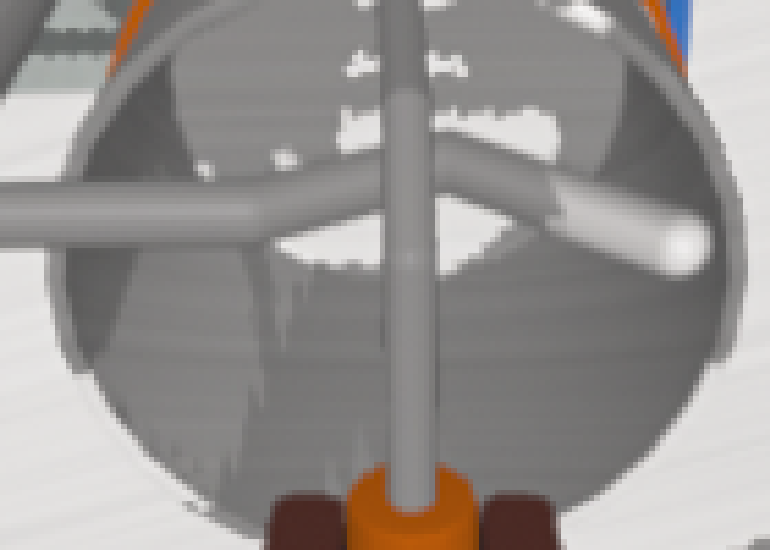

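Run:
```python
from chk import *
p,d,i=load("wrist",12)
for nm,u,v,z in [("notch",259.1,160.5,.25),("knee",227.6,168.5,.262),("tip",304.,173.6,.268),("wire",254.5,168,.2918),("wire",254.5,200,.2918)]:
    X=plane(np.array(u),np.array(v),i,z); q=X-SEAT; print(nm,X.round(4),"seat coords",(q@SX).round(4),(q@SYV).round(4))
s,p,M=cur(); G=p-PZ*M[:,1]; q=G-SEAT; print(q@SX,q@SYV)
```

```text
notch [ 0.4671 -0.3422  0.25  ] seat coords -0.0344 -0.0005
knee [ 0.4608 -0.3587  0.262 ] seat coords -0.0353 -0.0181
tip [ 0.4737 -0.3191  0.268 ] seat coords -0.0354 0.0235
wire [ 0.4508 -0.3397  0.2918] seat coords -0.0508 -0.0032
wire [ 0.4667 -0.3449  0.2918] seat coords -0.034 -0.0032
-0.0003941865521378574 -0.002626487007618222
```

Run:
```python
from chk import *
p,d,i=load("wrist",12)
s,pp,M=cur(); G=pp-PZ*M[:,1]; L=np.cross(M[:,0],[0,0,1]); L/=np.linalg.norm(L)
def along(u,v):
    o,dr=fray(np.array(u),np.array(v),i); A=np.stack([L,-dr],1); t=np.linalg.lstsq(A,o-G,rcond=None); return t[0][0]
for v in (215,217,219,221,223,176.4,146.4): print(v,along(254.,v))
```

```text
215 -0.024908996690881507
217 -0.02370321725085833
219 -0.022485392346883213
221 -0.02125522869705577
223 -0.020012424790101874
176.4 -0.04617451584636557
146.4 -0.06068732542656969
```

Emit:
move_arm:
  targets:
    - {"dx": 0.006, "dy": 0.001, "dz": -0.002, "wx": 0, "wy": 0, "wz": 0, "fingers": 1}
    - {"dx": 0, "dy": 0.01, "dz": 0.003, "wx": 0, "wy": 0, "wz": 0, "fingers": 1}
    - {"dx": 0, "dy": 0.014, "dz": 0.004, "wx": 0, "wy": 0, "wz": 0, "fingers": 1}
    - {"dx": 0, "dy": 0.014, "dz": 0.004, "wx": 0, "wy": 0, "wz": 0, "fingers": 1}
    - {"dx": 0, "dy": 0.01, "dz": 0.003, "wx": 0, "wy": 0, "wz": 0, "fingers": 1}

```text
time_s: 14.35
tcp_pos: [0.5078, -0.3518, 0.2466]
orientation: [-1.588, -1.156, 0.851]
wrist_force: [0.1, -0.3, -3.2]
finger_gap: 0.0113
```

```bash
python3 snap.py 13 wrist side top
python3 - <<'E'
from chk import *
s,p,M=cur(); G=p-PZ*M[:,1]; print("G",G,s["joints"].round(2),s["wrist_force"],s["finger_gap"],s["time_s"])
x=M[:,0]; print("yaw",np.rad2deg(np.arctan2(-x[0],x[1])),"tilt",np.arccos(-M[2,1]),x[2]); q=G-SEAT; print("rel seat",q@SX,q@SYV,q[2])
a=cv2.imread("pics/side13.png")[234:334,255:355]; b=cv2.imread("pics/wrist13.png")[130:230,190:310]; cv2.imwrite("pics/z13.png",np.hstack([cv2.resize(a,(380,500),interpolation=cv2.INTER_CUBIC),cv2.resize(b,(420,500),interpolation=cv2.INTER_NEAREST)]))
E
```

```text
G [ 0.50245689 -0.35030819  0.26485488] [-0.32  0.37  1.11  1.95 -0.62  0.82  2.35] [-0.10523833 -0.5278993  -3.97008451] 0.011624323168442712 14.5
yaw -17.927961733978034 tilt 0.30056021586462417 0.0009187359843766396
rel seat 0.0016493991491157245 0.0028495340207941324 0.014854875549002111
```

View pics/z13.png

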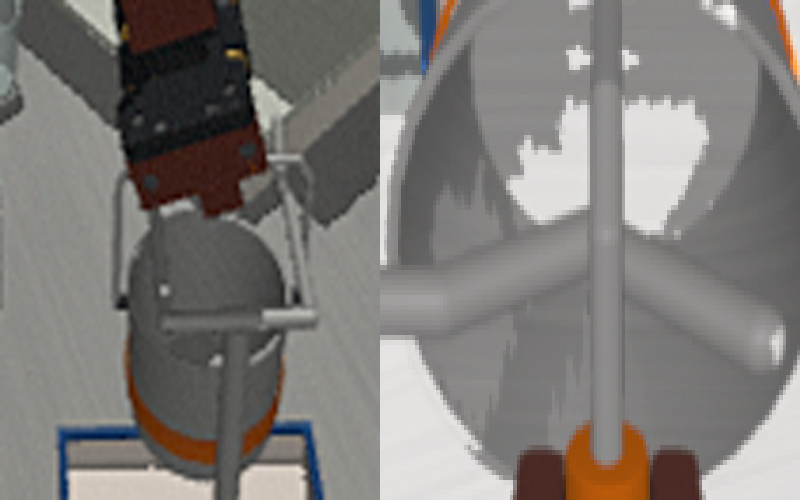

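Run:
```python
from chk import *
p,d,i=load("wrist",13)
U=lambda x:190+(x-380)*120/420
V=lambda y:130+y/5
for nm,x,y,z in [("notch",608,240,.25),("knee",452,297,.262),("tip",760,345,.268),("levelbar",410,300,.262),("wire",607,300,.2649),("wire",606,380,.2649),("crownend",608,235,.2649),("crownend2",608,80,.2649),("disc",606,435,.2649)]:
    X=plane(np.array(U(x)),np.array(V(y)),i,z); q=X-SEAT; print(nm,(q@SX).round(4),(q@SYV).round(4))
```

```text
notch -0.0356 0.0036
knee -0.036 -0.0174
tip -0.0347 0.0233
levelbar -0.0357 -0.0232
wire -0.0375 0.0034
wire -0.0287 0.0033
crownend -0.0443 0.0035
crownend2 -0.0592 0.0034
disc -0.0222 0.0033
```

Emit:
move_arm:
  targets:
    - {"dx": -0.004, "dy": 0.003, "dz": 0.001, "wx": 0, "wy": 0, "wz": -0.01, "fingers": 1}
    - {"dx": 0, "dy": 0.005, "dz": 0.002, "wx": 0, "wy": 0, "wz": 0, "fingers": 1}
    - {"dx": 0, "dy": 0.005, "dz": 0.001, "wx": 0, "wy": 0, "wz": 0, "fingers": 1}

```text
time_s: 14.88
tcp_pos: [0.5073, -0.3546, 0.2405]
orientation: [-1.589, -1.157, 0.849]
wrist_force: [-0.2, -1.1, -2.6]
finger_gap: 0.0111
```

```bash
python3 snap.py 14 wrist side
python3 - <<'E'
from chk import *
s,p,M=cur(); G=p-PZ*M[:,1]; print("G",G,s["joints"].round(2),s["wrist_force"],s["finger_gap"],s["time_s"])
x=M[:,0]; print("yaw",np.rad2deg(np.arctan2(-x[0],x[1])),"tilt",np.arccos(-M[2,1]),x[2]); q=G-SEAT; print("rel seat",q@SX,q@SYV,q[2])
a=cv2.imread("pics/side14.png")[234:334,255:355]; b=cv2.imread("pics/wrist14.png")[130:230,190:310]; cv2.imwrite("pics/z14.png",np.hstack([cv2.resize(a,(380,500),interpolation=cv2.INTER_CUBIC),cv2.resize(b,(420,500),interpolation=cv2.INTER_NEAREST)]))
E
```

```text
G [ 0.50192577 -0.35279093  0.25818595] [-0.3   0.38  1.09  1.96 -0.64  0.81  2.37] [ 0.30393199 -0.26628128 -3.49168356] 0.011119441441130666 14.975
yaw -17.930454734342632 tilt 0.30137122628278196 0.001670297675499366
rel seat 0.001920299609502492 0.00032511068383895875 0.008185954972473097
```

View pics/z14.png

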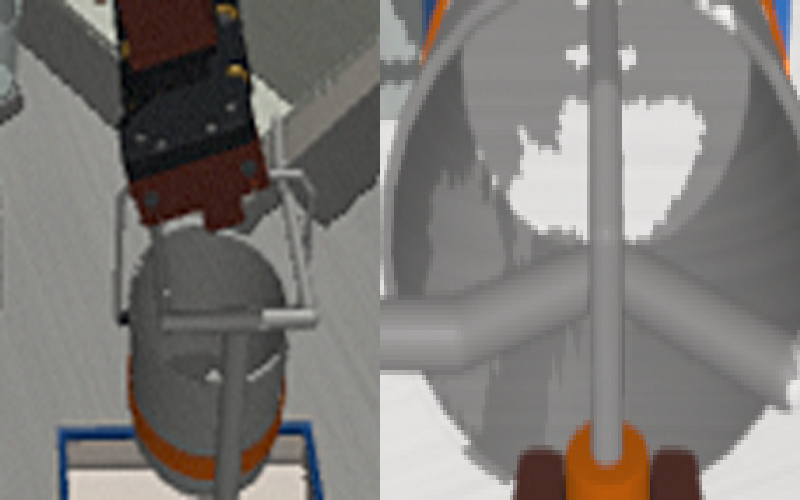

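Emit:
move_arm:
  targets:
    - {"dx": 0, "dy": 0.004, "dz": 0.001, "wx": 0, "wy": 0, "wz": -0.02, "fingers": 1}
    - {"dx": 0, "dy": 0.002, "dz": 0.001, "wx": 0, "wy": 0, "wz": 0, "fingers": 1}

```text
time_s: 15.22
tcp_pos: [0.5077, -0.3551, 0.2384]
orientation: [-1.588, -1.159, 0.847]
wrist_force: [-4.8, 4.2, 9.0]
finger_gap: 0.0115
```

```bash
python3 snap.py 15 wrist side
python3 - <<'E'
from chk import *
s,p,M=cur(); G=p-PZ*M[:,1]; print("G",G,s["joints"].round(2),s["wrist_force"],s["torque"],s["finger_gap"],s["time_s"])
x=M[:,0]; print("yaw",np.rad2deg(np.arctan2(-x[0],x[1])),"tilt",np.arccos(-M[2,1]),x[2]); q=G-SEAT; print("rel seat",q@SX,q@SYV,q[2])
E
```

```text
G [ 0.50235478 -0.3534356   0.25627053] [-0.3   0.38  1.08  1.96 -0.65  0.81  2.38] [-3.17367254  3.69036868  5.9540165 ] [0.5604116  0.61980881 0.03162239] 0.011129728355317973 15.325
yaw -17.920410634355445 tilt 0.3035415557201502 0.004169526937875756
rel seat 0.002529196027156795 -0.00015331085161879372 0.006270532733436807
```

Emit:
move_arm:
  targets:
    - {"dx": 0, "dy": -0.002, "dz": 0, "wx": 0, "wy": 0, "wz": -0.03, "fingers": 1}
    - {"dx": 0.001, "dy": 0, "dz": 0.002, "wx": 0, "wy": 0, "wz": 0, "fingers": 1}
    - {"dx": 0, "dy": 0, "dz": 0, "wx": 0, "wy": 0, "wz": 0, "fingers": 1}

```text
time_s: 15.7
tcp_pos: [0.5067, -0.3543, 0.2391]
orientation: [-1.587, -1.162, 0.845]
wrist_force: [-0.3, -0.3, -1.1]
finger_gap: 0.0112
```

```bash
python3 snap.py 16 wrist side
python3 - <<'E'
from chk import *
s,p,M=cur(); G=p-PZ*M[:,1]; print("G",G,s["joints"].round(2),s["wrist_force"],s["torque"],s["finger_gap"],s["time_s"])
x=M[:,0]; print("yaw",np.rad2deg(np.arctan2(-x[0],x[1])),"tilt",np.arccos(-M[2,1]),x[2]); q=G-SEAT; print("rel seat",q@SX,q@SYV,q[2])
a=cv2.imread("pics/side16.png")[234:334,255:355]; b=cv2.imread("pics/wrist16.png")[130:230,190:310]; cv2.imwrite("pics/z16.png",np.hstack([cv2.resize(a,(380,500),interpolation=cv2.INTER_CUBIC),cv2.resize(b,(420,500),interpolation=cv2.INTER_NEAREST)]))
E
```

```text
G [ 0.50134875 -0.35267705  0.25696239] [-0.3   0.38  1.08  1.96 -0.65  0.81  2.38] [ 0.52726959 -1.25998729 -0.98916002] [ 0.08092202  0.4428664  -0.04169816] 0.011190477181771026 15.8
yaw -17.86600532248805 tilt 0.3039524581497881 0.006988621881944601
rel seat 0.0013365790388803161 0.00025306810758222786 0.006962394502341873
```

View pics/z16.png

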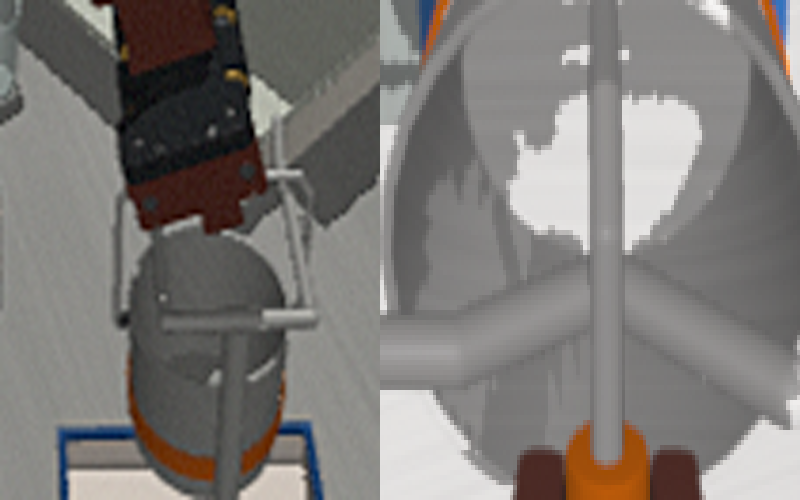

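Emit:
move_arm:
  targets:
    - {"dx": 0, "dy": 0, "dz": 0, "wx": 0, "wy": 0, "wz": 0, "fingers": 0.68}
    - {"dx": 0, "dy": 0, "dz": 0, "wx": 0, "wy": 0, "wz": 0, "fingers": 0.6}
    - {"dx": 0, "dy": 0, "dz": 0, "wx": 0, "wy": 0, "wz": 0, "fingers": 0.5}
    - {"dx": 0, "dy": 0, "dz": 0, "wx": 0, "wy": 0, "wz": 0, "fingers": 0.4}

```text
time_s: 16.3
tcp_pos: [0.5076, -0.3548, 0.24]
orientation: [-1.588, -1.163, 0.844]
wrist_force: [0.5, -0.8, 0.1]
finger_gap: 0.0258
```

```bash
python3 snap.py 17 wrist side
python3 - <<'E'
from chk import *
s,p,M=cur(); G=p-PZ*M[:,1]; print("G",G,s["joints"].round(2),s["wrist_force"],s["torque"],s["finger_gap"],s["time_s"])
a=cv2.imread("pics/side17.png")[234:334,255:355]; b=cv2.imread("pics/wrist17.png")[130:230,190:310]; cv2.imwrite("pics/z17.png",np.hstack([cv2.resize(a,(380,500),interpolation=cv2.INTER_CUBIC),cv2.resize(b,(420,500),interpolation=cv2.INTER_NEAREST)]))
E
```

```text
G [ 0.50215839 -0.35317173  0.25778577] [-0.3   0.37  1.08  1.96 -0.65  0.81  2.38] [ 0.38452885 -0.21559753 -0.02619857] [0.0724831  0.26389006 0.00983875] 0.026292972493808704 16.4
```

View pics/z17.png

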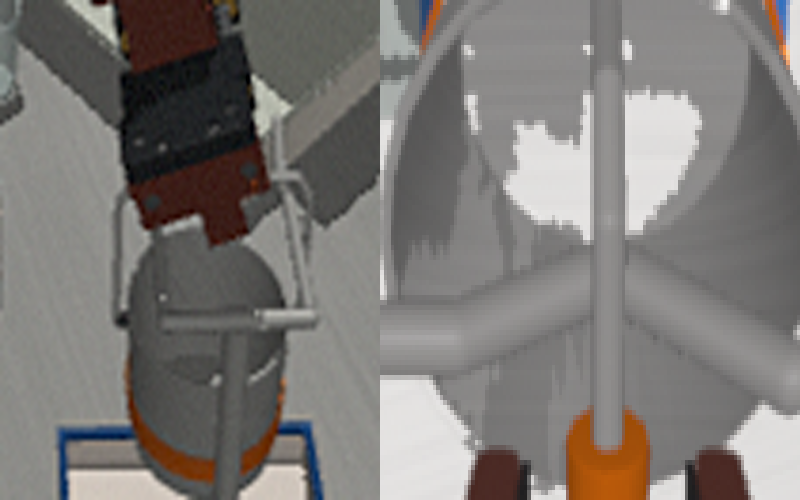

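Emit:
move_arm:
  targets:
    - {"dx": 0, "dy": 0, "dz": 0, "wx": 0, "wy": 0, "wz": 0, "fingers": 0.2}
    - {"dx": 0, "dy": -0.012, "dz": 0, "wx": 0, "wy": 0, "wz": 0, "fingers": 0.2}
    - {"dx": 0, "dy": -0.025, "dz": 0, "wx": 0, "wy": 0, "wz": 0, "fingers": 0.2}
    - {"dx": 0, "dy": -0.04, "dz": 0, "wx": 0, "wy": 0, "wz": 0, "fingers": 0.2}
    - {"dx": 0, "dy": -0.06, "dz": 0, "wx": 0, "wy": 0, "wz": 0, "fingers": 0.2}
    - {"dx": 0, "dy": -0.06, "dz": 0, "wx": 0, "wy": 0, "wz": 0, "fingers": 0.2}
    - {"dx": 0, "dy": -0.06, "dz": 0, "wx": 0, "wy": 0, "wz": 0, "fingers": 0.2}
    - {"dx": 0, "dy": 0, "dz": 0, "wx": 0, "wy": 0, "wz": 0, "fingers": 0.2}

```text
time_s: 17.4
tcp_pos: [0.4682, -0.345, 0.3688]
orientation: [-1.589, -1.161, 0.841]
wrist_force: [-0.2, 0.5, -0.1]
finger_gap: 0.0349
```

```bash
python3 snap.py 18 wrist side top
python3 - <<'E'
from chk import *
s,p,M=cur(); G=p-PZ*M[:,1]; print("G",G,s["joints"].round(2),s["wrist_force"],s["torque"],s["finger_gap"],s["time_s"])
a=cv2.imread("pics/side18.png")[204:344,225:365]; cv2.imwrite("pics/z18.png",cv2.resize(a,(600,600),interpolation=cv2.INTER_CUBIC))
E
```

```text
G [ 0.46229531 -0.34241658  0.38402163] [-0.72  0.09  1.42  1.87 -0.24  0.99  2.05] [ 0.35022006  0.3467019  -0.67132617] [ 0.08816004  0.29314613 -0.00442609] 0.03497595404120862 17.55
```

View pics/z18.png

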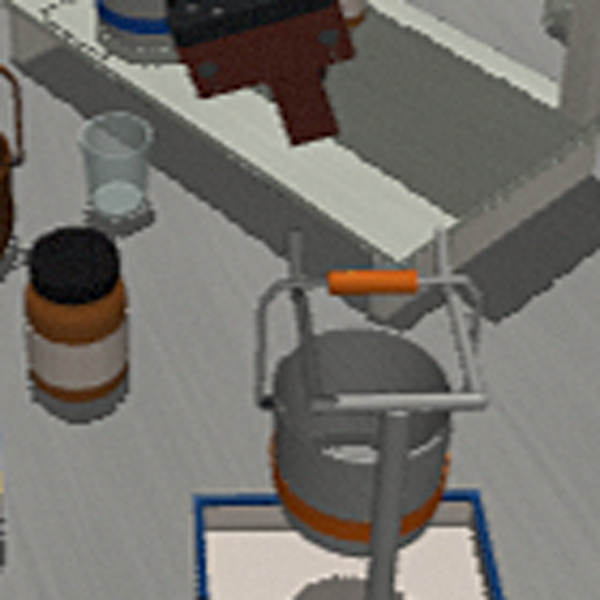

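View pics/wrist18.png

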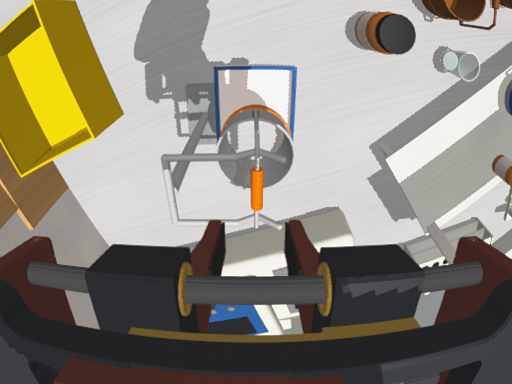

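View pics/top18.png

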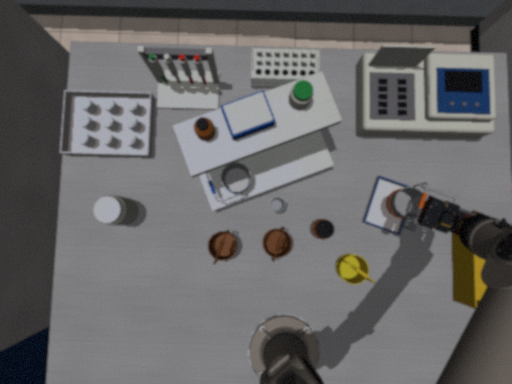

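```bash
python3 - <<'E'
from chk import *
p,d,i=load("side",18); P=pts(d,i).reshape(-1,3); q=p.reshape(-1,3).astype(int)
m=(q[:,0]-q[:,2]>35)&(abs(P[:,0]-.50)<.04)&(abs(P[:,1]+.3525)<.04)&(P[:,2]>.24)
Q=P[m]; a=(Q-SEAT); print("sleeve side",m.sum(),(a@SX).min(),(a@SX).max(),(a@SYV).mean(),a[:,2].mean())
A=np.polyfit(a@SX,a@SYV,1); B=np.polyfit(a@SX,a[:,2],1); print("slope yaw",A[0],"roll",B[0])
# rim
m=(abs(P[:,0]-.5)<.07)&(abs(P[:,1]+.3525)<.07)&(P[:,2]>.10)&(P[:,2]<.19); Q=P[m]; print("pot",len(Q),Q[:,2].min(),Q[:,2].max())
c=(.5,-.352)
for it in range(4):
    r=np.hypot(P[:,0]-c[0],P[:,1]-c[1]); mm=(r>.04)&(r<.056)&(P[:,2]>.172)&(P[:,2]<.188); c=circ(P[mm])
x=np.array([c[0],c[1],.25])-SEAT; print("rim",np.round(c,4),mm.sum(),"rel",x@SX,x@SYV)
W=P[mm]; A=np.c_[W[:,:2]-c[:2],np.ones(len(W))]; print("rim plane",np.linalg.lstsq(A,W[:,2],rcond=None)[0])
p,d,i=load("wrist",18); q=p.astype(int); m=((q[...,0]-q[...,2])>50)&((q[...,0]-q[...,1])>35); m[:,:235]=0; m[:,280:]=0; m[:160]=0; m[220:]=0
v,u=np.nonzero(m); X=plane(u,v,i,.2585); a=X-SEAT; print("wrist sleeve",(a@SX).min(),(a@SX).max(),(a@SYV).mean())
for nm,u,v,z in [("near level",215,159,.262),("far level",215,218.5,.262),("near tip",283,160,.268),("far tip",277,227,.268)]:
    X=plane(np.array(u),np.array(v),i,z); a=X-SEAT; print(nm,a@SX,a@SYV)
E
python3 - <<'E'
import cv2
b=cv2.imread("pics/wrist18.png")[90:250,150:320]; cv2.imwrite("pics/w18z.png",cv2.resize(b,None,fx=3.7,fy=3.7,interpolation=cv2.INTER_NEAREST))
E
```

```text
sleeve side 149 -0.04335833708082576 0.02386899641205873 -0.0034080426066243623 0.042835603375941465
slope yaw -0.0650036116362703 roll -2.993935749862164
pot 1547 0.10201511096206928 0.18817232200995548
rim [ 0.499  -0.3545  0.0463] 372 rel -0.0002901857137846411 -0.002169106056801212
rim plane [-0.00266675  0.00559838  0.17916782]
wrist sleeve -0.023457738976479403 0.02501524127074588 0.00043846306107207545
near level -0.03354252259655299 -0.0371721076839758
far level 0.03313915898632127 -0.04168529142400032
near tip -0.035275214546601895 0.02327190617281058
far tip 0.039464960456317026 0.021209480416334955
```

View pics/w18z.png

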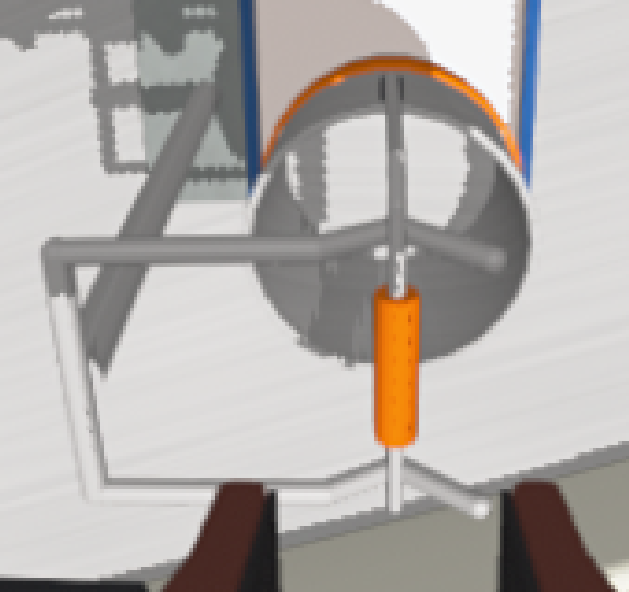

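Emit:
move_arm:
  targets:
    - {"dx": 0, "dy": 0, "dz": 0, "wx": 0, "wy": 0, "wz": 0, "fingers": 0.2}
    - {"dx": 0, "dy": 0, "dz": 0, "wx": 0, "wy": 0, "wz": 0, "fingers": 0.2}
    - {"dx": 0, "dy": 0, "dz": 0, "wx": 0, "wy": 0, "wz": 0, "fingers": 0.2}
    - {"dx": 0, "dy": 0, "dz": 0, "wx": 0, "wy": 0, "wz": 0, "fingers": 0.2}
    - {"dx": 0, "dy": 0, "dz": 0, "wx": 0, "wy": 0, "wz": 0, "fingers": 0.2}
    - {"dx": 0, "dy": 0, "dz": 0, "wx": 0, "wy": 0, "wz": 0, "fingers": 0.2}

```text
time_s: 18.3
tcp_pos: [0.4661, -0.3445, 0.3639]
orientation: [-1.585, -1.151, 0.846]
wrist_force: [-0.2, 0.0, 0.1]
finger_gap: 0.0351
```

```bash
python3 snap.py 19 side top wrist
python3 - <<'E'
from chk import *
for t in (18,19):
    p,d,i=load("side",t); P=pts(d,i).reshape(-1,3)
    c=(.5,-.352)
    for it in range(4):
        r=np.hypot(P[:,0]-c[0],P[:,1]-c[1]); mm=(r>.04)&(r<.056)&(P[:,2]>.172)&(P[:,2]<.188); c=circ(P[mm])
    q=load("side",t)[0].astype(int); m=((q[...,0]-q[...,2])>60)&((q[...,0]-q[...,1])>35); m[:260]=0;m[285:]=0;m[:,:295]=0;m[:,330:]=0
    v,u=np.nonzero(m); print(t,np.round(c,4),"sleeve px",u.mean(),v.mean(),u.min(),u.max())
a=cv2.imread("pics/side18.png").astype(int);b=cv2.imread("pics/side19.png").astype(int); D=abs(a-b).max(2); print("diff pot region",(D[265:345,280:350]>40).sum())
a=cv2.imread("pics/side0.png").astype(int); D=(abs(a-b).max(2)>45).astype(np.uint8); cv2.imwrite("pics/diff.png",D*255)
s=ctrl.get_state(); print(s["joints"].round(3),s["time_s"])
E
cp pics/side19.png pics/side19v.png
```

```text
18 [ 0.499  -0.3545  0.0463] sleeve px 311.24778761061947 269.2300884955752 301 322
19 [ 0.499  -0.3545  0.0463] sleeve px 311.3421052631579 269.2456140350877 301 322
diff pot region 7
[-0.712  0.095  1.416  1.868 -0.244  0.994  2.05 ] 18.45
```

View pics/side19v.png

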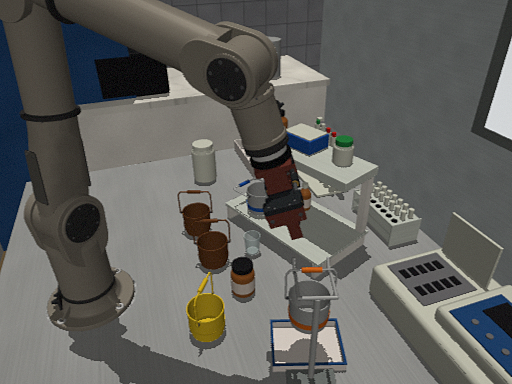

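View pics/diff.png

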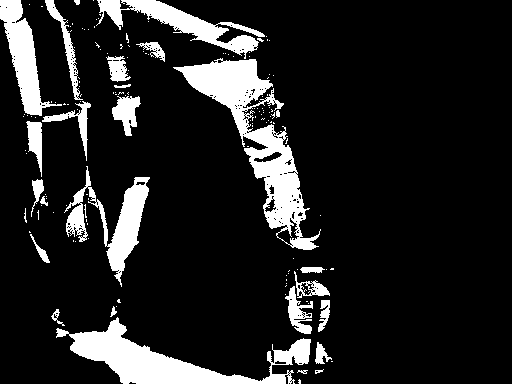

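The pot hangs still, with the sleeve at (311, 269) in the side view, between the prongs. Nothing else visible has moved compared with the first picture, and the gripper is clear. I'm handing in.

```bash
python3 -c "
from rig import workorder
print(workorder.sign_off())"
```

```text
the job is handed in; nothing more can be done
None
```

The orange-banded pot now hangs by its bail on the draining stand, and I handed the job in at about 18.5 s of robot time. I gripped the bail's sleeve and swung it upright on the deck. Then I lifted the pot and carried it upright around to the stand's open end, lowered the crown into both notches, let go and backed the gripper clear.

**Last checks**
- **Seating:** the side and wrist pictures show the crown in both notches. The sleeve is within about 1–2 mm of midway between the prongs.
- **Stillness:** the rim is level to about 0.006 rad. The pot did not move between pictures taken about 0.9 s apart.
- **Gripper:** the wrist force is near zero, so nothing is being touched.
- **Other objects:** comparing the first and last side pictures shows only the arm, its shadow and the pot changed. The parts hidden behind the arm could not be compared.

**What disagreed or went less than perfectly**
- **Pot slid:** the pot moved about 7 mm on the deck while the bail was being raised. I corrected for this, and the bail measured about 0.02 rad from upright before I lifted.
- **Seat position:** the wrist camera and the depth views differed by about 2 mm on where the seat is, so I aimed between them.
- **Contact with the prongs:** the crown pressed on them with about 10 N for a moment. I eased it off before letting go.
- **Joint 3:** it ended at 1.42 rad, close to its 1.46 rad limit but inside it.

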